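# Switch off the warmer and tip the rolls from the tray into the bowl

### The arm

A 6-joint arm with a two-finger parallel gripper is mounted at the origin on a cart in front of the work surface, level with it; the furniture and walls round the work are solid. World frame = base frame: x ahead of the robot, y to its left, z up, the work surface at z = 0. Lengths are in m, angles in rad, forces in N, time in s.
With the tool pointing down it reaches from about 0.25 to 0.85 m from the base axis. Payload 12.5 kg.
Tool frame: the origin (TCP) lies between the finger pads; the fingertips stand env.tips_ahead ahead of it and the grasp point (between the pads) lies 3 mm ahead of it (env.tips_ahead is the distance from the TCP to the fingertips, in m); x points along the fingers, z is the direction in which the jaws open and shut, and the axes are right-handed (so a half turn about x gives the same grasp; the last joint's range is limited). The gripper opens to 93 mm and grips with 3 to 60 N. Pads are 15 mm wide; open, the fingers measure 128 mm over their backs; the gripper's body (75 mm by 188 mm) begins 65 mm behind the grasp point.
Start: joints at [1.025, 0.351, 1.652, -0, 1.139, -0.085], TCP at [0.245, 0.493, 0.241] pointing down, gripper open.
Joint ranges: [-2.75, 2.75], [-0.79, 2.1], [0.01, 2.65], [-1.57, 4.71], [0.07, 3.14], [-2.87, 2.87]. Speed limits (rad/s): [2.22, 2.22, 2.79, 3.14, 3.14, 3.14].

### API

Orientations are given as a 3x3 rotation matrix whose columns are the frame's x, y, z axes.
In Python, from plant import status, vision, workorder, env gives the robot as it stands.
- The arm moves only by the tool arm_command, never from a script. Its argument "motion" is one flat list of numbers, 5 for each row, row after row: the closure, from 0 (fully open) to 1 (shut), then the shift along the world's x, y, z in m, then the turn about the world's z in degrees. A call has 1 to 12 rows; each row is the pose to reach, as a shift and turn from the pose commanded when the call began; what a row does not reach only later rows make up. A row lasts 1/8 s, in which the tool goes at most 62.5 mm and 10.7 degrees, less where a joint would pass 70% of its speed; a pose out of reach is approached as far as the arm can. A call with a gripper value outside its range is refused whole. The fingers move at their own pace and stop on an object; the grip force is fixed at half the most. Time passes only in rows, so rows that repeat a pose let the fingers close. It gives the time, the measured TCP pose, the force and the opening at its end, in the units of the state.
- status.read_state(): the state, without advancing time (a new reading comes with each control period).
- vision.snapshot(name): name is "scene" or "top" or "wrist"; returns the picture (420x560x3 uint8, red, green, blue); there is no depth.
- vision.camera_model(name): a dict with "mtx" (3x3 intrinsics, pixels), "k1" (the pictures are not rectified: a ray, as slopes to the right and down, at radius r is drawn at 1 + k1 r^2 times it, then the intrinsics apply), "eye" and "rotation" of the camera in the world; the wrist camera has in their place "T_tool_cam" (4x4, takes a point from camera to tool coordinates, whose origin is the TCP and whose axes are the tool frame's). Camera axes: x right, y down, z forward; pixel columns grow to the right and rows downward; lengths in m; the calibration is good to about 2 mm. A picture is of the moment at which its call begins: read the wrist's pose just before it. camera_model takes no time and is no camera call.
- workorder.close_job(): hands the job in, once; it reports no verdict.
The state is a dict: "clock": time; "joints": joint angles; "joint_vel": joint speeds; "effort": joint torques, N m; "eef_pos": TCP position; "eef_rot": TCP orientation; "wrist_force": force on the tool from outside, world axes, zero at the start; "torque": the same for the moment, N m; "finger_gap": finger opening in m.
Only numpy, scipy, OpenCV 4.12 (cv2) and the standard library are available. Lean on these libraries where they do the work, as an engineer would, in place of code of your own. Each camera call takes 0.05 s, during which the arm holds its last target.

### The job

First turn the food warmer's sunken knob anticlockwise all the way to its off stop, leaving the tray on the plate; then lift the tray level by its upright black grip and, with its open edge held low over the bowl, tip it so that all three rolls slide off into the bowl without the gripper touching them. Set the empty tray back flat and square on the warmer's plate, more or less centred, and let go. Do not shift the bowl or disturb the shaker or the jar.

Things in the scene. Friction and masses are not known exactly. Their poses are not given: they have to be found in the camera images.
- knob (a joint): the warmer's knob, rad: 0 = off (hard stop), grows as the knob is turned clockwise seen from above (1.6 at the far stop); starts at 0.65 to 1.45, so turn it anticlockwise by that much. It stays where it is left; turning takes about 0.03 N m. At 0 the knob's bar points along the warmer's x axis; at value q the bar lies at the warmer's yaw minus q.
- knob_grip (a point): on the knob's vertical axis, half-way up its bar, 33 mm above the worktop; x axis along the bar, turning with it. Black bar 42 mm long, 13 mm thick, flat sides, from 19 to 43 mm above the worktop, on a disc 48 mm across whose top is at 20 mm. It stands in a round well 80 mm across (33 mm free beside each flat side), floor at 15 mm, mouth at 45 mm, in the left part of the warmer.
- warmer: food warmer, a grey box 246 mm wide (y) by 150 mm deep (x) and 45 mm high, fixed to the worktop; origin on the worktop, x axis to the back, y to the left, turned 0 to 0.45 rad anticlockwise from the world's axes. The knob's axis is at (-15, 75) mm, the plate's centre at (0, -48) mm.
- plate_centre (a point): centre of the top of the warmer's flat dark steel plate, 146 (x) by 130 (y) mm, 48 mm above the worktop; axes as the warmer's. At the start the tray stands on it.
- tray_mid (a point): centre of the underside of the tray, axes of the tray. Aluminium tray 144 mm long (x), 104 mm wide (y), floor 3 mm, side and back walls 14 mm high, 3 mm thick, no wall at the front edge (-x, at the start towards the robot). About 0.16 kg. Rolls slide off its slick floor once tilted some 20 to 25 degrees.
- tray_grip (a point): centre of the tray's upright black grip block at its back end, 57 mm from the tray's centre along +x and 46 mm above its underside; the block is 22 (x) by 38 (y) mm with flat sides and runs from 26 to 66 mm above the underside, above a thinner stem of 14 by 30 mm. Axes as the tray's.
- tray_lip (a point): middle of the tray's open front edge, at floor height: 72 mm from the tray's centre along -x, 3 mm above its underside.
- roll_1_mid (a point): centre of a baked roll, a brown dome 39 mm across and 25 mm high, 20 g; the rolls stand on the front two thirds of the tray
- roll_2_mid (a point): centre of the second roll, the same
- roll_3_mid (a point): centre of the third roll, the same
- bowl_rim (a point): centre of the mouth of the round bowl, green outside and white inside, 200 mm across, 102 mm high, wall about 5 mm, loose, 0.45 kg; it stands on the flat glass hob (6.5 mm above the worktop) to the right of the warmer. A microwave hangs 470 mm above the hob from x = 0.57 m back and from y = -0.37 m to the right: keep the wrist clear of it.
- bowl: the same bowl; origin at the centre of its underside, z up
- tray: the tray; origin at tray_mid
- roll_1: first roll; origin at the centre of its flat underside
- roll_2: second roll, likewise
- roll_3: third roll, likewise
- shaker: bystander: salt shaker with a grey domed cap, 44 mm across, 90 mm high, origin under its centre
- jar: bystander: glass jar with a dark lid, 65 mm across, 86 mm high, origin under its centre
There are look-alikes about, which are no part of the job. What is shaped like the roll_3 but pink is not meant.

How it is judged:
On the way, in this order (a step that is already met when the one before it is completed fails the run):
1. the knob is turned off (within 0.12 rad of the stop), the tray still on the plate (value of joint knob below 0.12 rad and distance of tray_mid from where it was at the start of the episode below 0.02 m), for 0.2 s.
2. the tray is lifted at least 40 mm off the plate, about level (under 0.25 rad), with all three rolls on it (z of tray_mid in the frame of plate_centre above 0.04 m and angle between tray_mid's own z axis and vertical below 0.25 rad and horizontal distance between each of roll_1_mid, roll_2_mid, roll_3_mid and tray_mid below 0.09 m and z of roll_1_mid in the frame of tray_mid between 0.003 and 0.05 m and z of roll_2_mid in the frame of tray_mid between 0.003 and 0.05 m and z of roll_3_mid in the frame of tray_mid between 0.003 and 0.05 m), for 0.2 s.
3. all three rolls lie in the bowl (horizontal distance between each of roll_1_mid, roll_2_mid, roll_3_mid and bowl_rim below 0.085 m and z of roll_1_mid in the frame of bowl between 0 and 0.085 m and z of roll_2_mid in the frame of bowl between 0 and 0.085 m and z of roll_3_mid in the frame of bowl between 0 and 0.085 m), for 0.2 s.
At the end, for the whole second after the job is handed in: Knob under 0.12 rad; all three rolls' centres in the bowl, within 85 mm of its axis and under 85 mm above its foot; bowl upright; tray flat on the warmer's plate, its centre within 30 mm of the plate's in x and y and under 0.3 rad from square; all at rest (all of step 3 and value of joint knob below 0.12 rad and x of tray_mid in the frame of plate_centre between -0.03 and 0.03 m and y of tray_mid in the frame of plate_centre between -0.03 and 0.03 m and z of tray_mid in the frame of plate_centre between -0.006 and 0.006 m and angle between tray_mid's own z axis and vertical below 0.06 rad and angle between the x axis of tray_mid and the x axis of plate_centre, either way round below 0.3 rad and linear speed of each of roll_1, roll_2, roll_3, tray, bowl below 0.02 m/s and angle between bowl's own z axis and vertical below 0.1 rad); the robot touches nothing.
It fails at once if the gripper touches a roll (contact force between the fingers and roll_1 above 0.3 N or contact force between the fingers and roll_2 above 0.3 N or contact force between the fingers and roll_3 above 0.3 N).
It fails at once if the tray is tipped (over 0.35 rad) with a roll still on it while its open edge is more than about 120 mm above the bowl's rim (angle between tray_mid's own z axis and vertical above 0.35 rad and height (world z) of tray_lip above 0.22 m and distance between any of roll_1_mid, roll_2_mid, roll_3_mid and tray_mid below 0.08 m).
It fails at once if the bowl is shifted by more than 40 mm (distance of bowl from where it was at the start of the episode above 0.04 m).
It fails at once if the shaker or jar is moved by more than 30 mm (distance of any of shaker, jar from where it was at the start of the episode above 0.03 m).
It also fails if it takes over 64 s, if anything falls off the work surface, if the arm or the gripper's body presses on something with over 40 N, if the wrist force passes 120 N, or if a joint passes its speed limit or range.

## Working session

There is one attempt and no reset: what is moved stays moved. The work goes in short steps, Python scripts to look and compute and a tool call to move; the robot and the scene stay as the last step left them, time stands still between calls to the robot, and variables do not carry over. Pictures are saved under pics/ and viewed, and the job is handed in when it is done.

Besides the shell and the picture viewer there is one more tool, called by a JSON object that holds its "fn" and its "kwargs", one argument or row to a line. arm_command: Moves the arm, as the interface text tells. Its arguments: {"type":"object","properties":{"motion":{"type":"array"}},"required":["motion"]}

```bash
ls; mkdir -p pics
python3 - <<'E'
from plant import status, vision, workorder, env
import cv2
print(env.tips_ahead,[a for a in dir(env) if a[0]!='_'])
s=status.read_state()
for k,v in s.items(): print(k,v)
for n in("scene","top","wrist"):
    cv2.imwrite(f"pics/{n}0.png",vision.snapshot(n)[:,:,::-1])
    print(n,vision.camera_model(n))
E
```

```text
pics
0.022 ['MotionError', 'tips_ahead']
clock 0.0
joints [ 1.02540261e+00  3.51226910e-01  1.65240626e+00 -1.62202347e-05
  1.13912728e+00 -8.45891230e-02]
joint_vel [-0.00128948 -0.00017264 -0.00036906 -0.00029927 -0.00094188  0.00166674]
effort [ 3.66950007e-05 -4.97333086e+01 -2.85252714e+01  6.98544597e-02
  2.57444568e-02 -1.34050097e-04]
eef_pos [0.24437722 0.49237137 0.24011331]
eef_rot [[-5.93208043e-04 -8.95698007e-01  4.44662487e-01]
 [-1.00602380e-03  4.44662875e-01  8.95697446e-01]
 [-9.99999318e-01  8.39938845e-05 -1.16487111e-03]]
wrist_force [-0.57976071  0.59042256 -0.47128657]
torque [ 0.00037226 -0.04557588  0.01931177]
finger_gap 0.09276624948330003
scene {'mtx': array([[476.02864817,   0.        , 282.23995847],
       [  0.        , 476.02864817, 205.66421002],
       [  0.        ,   0.        ,   1.        ]]), 'k1': -0.08683409678785811, 'eye': array([-0.0802973 ,  0.31147626,  0.48534174]), 'rotation': array([[-0.63822118, -0.33248874,  0.69435219],
       [-0.76977411,  0.28852673, -0.56938577],
       [-0.01102481, -0.89788839, -0.44008509]])}
top {'mtx': 
[... 248 characters left out ...]
: array([[-0.01284631, -0.98671776,  0.16193529],
       [-0.9998678 ,  0.01429055,  0.00775695],
       [-0.00996806, -0.16181423, -0.98677089]])}
wrist {'mtx': array([[377.84542713,   0.        , 282.86879201],
       [  0.        , 377.84542713, 210.30576409],
       [  0.        ,   0.        ,   1.        ]]), 'k1': -0.03482794009600543, 'T_tool_cam': array([[ 2.98988496e-04, -2.77652687e-01,  9.60681475e-01,
        -1.43001931e-01],
       [-7.85298529e-05, -9.60681521e-01, -2.77652676e-01,
         7.73239458e-02],
       [ 9.99999952e-01,  7.57278126e-06, -3.09036748e-04,
         6.38377015e-04],
       [ 0.00000000e+00,  0.00000000e+00,  0.00000000e+00,
         1.00000000e+00]])}
```

View pics/scene0.png

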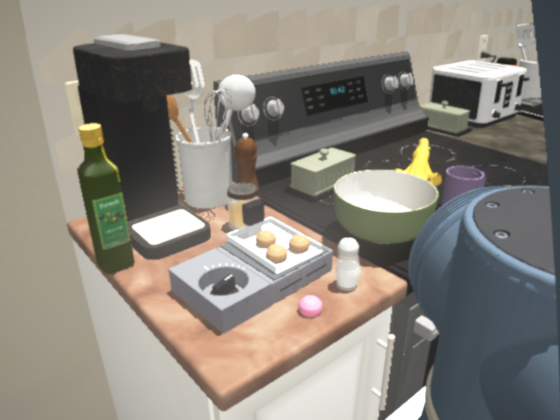

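View pics/top0.png

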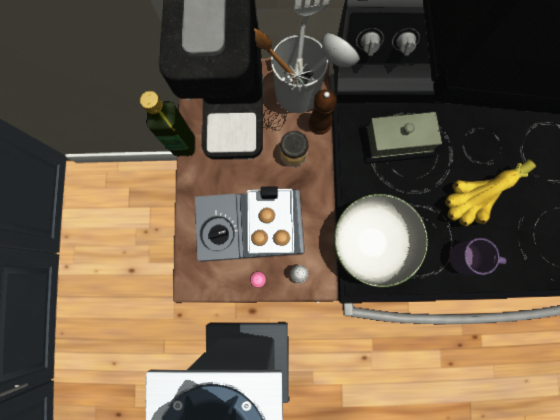

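View pics/wrist0.png

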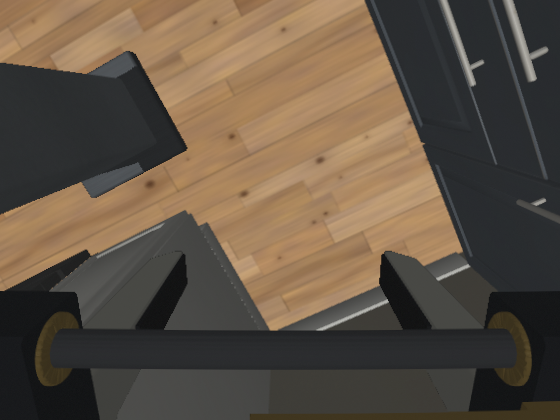

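```bash
cat > h.py <<'E'
import numpy as np, cv2
from plant import status, vision
def cam(n):
    m=vision.camera_model(n)
    if n=='wrist':
        s=status.read_state(); T=np.eye(4);T[:3,:3]=s['eef_rot'];T[:3,3]=s['eef_pos']
        W=T@m['T_tool_cam']; return m['mtx'],m['k1'],W[:3,3],W[:3,:3]
    return m['mtx'],m['k1'],np.array(m['eye']),np.array(m['rotation'])
def und(c,px):
    K,k1=c[0],c[1]; px=np.atleast_2d(px).astype(float).reshape(-1,1,2)
    return cv2.undistortPoints(px,K,np.array([k1,0,0,0.]))[:,0]
def ray(c,px):
    d=np.c_[und(c,px),np.ones(len(np.atleast_2d(px)))]@c[3].T; return d
def onz(c,px,z):
    d=ray(c,px); return c[2]+d*((z-c[2][2])/d[:,2])[:,None]
def proj(c,P):
    rv=cv2.Rodrigues(c[3].T)[0]; t=-c[3].T@c[2]
    return cv2.projectPoints(np.atleast_2d(P).astype(float),rv,t,c[0],np.array([c[1],0,0,0.]))[0][:,0]
E
python3 - <<'E'
import cv2
im=cv2.imread('pics/top0.png')
cv2.imwrite('pics/crop0.png',cv2.resize(im[135:295,180:340],None,fx=3.75,fy=3.75,interpolation=cv2.INTER_CUBIC))
cv2.imwrite('pics/crop1.png',cv2.resize(cv2.imread('pics/scene0.png')[180:330,160:370],None,fx=3.75,fy=3.75,interpolation=cv2.INTER_CUBIC))
E
```

```text
(no output)
```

View pics/crop0.png

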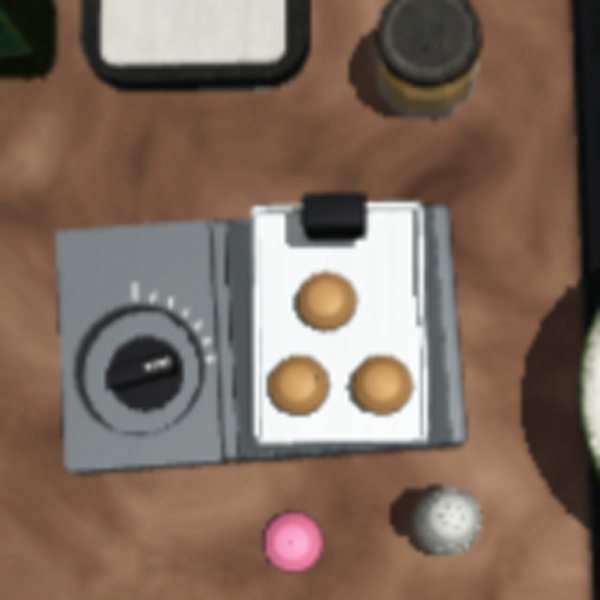

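View pics/crop1.png

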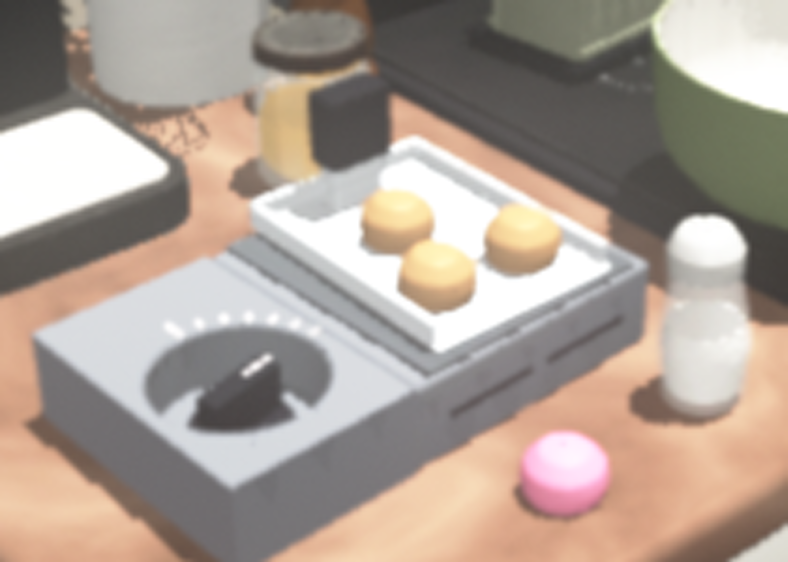

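Run:
```python
from h import *
c=cam('top')
def cr(*p): return np.array([[180+(a+.5)/3.75-.5,135+(b+.5)/3.75-.5] for a,b in p])
w=onz(c,cr((57,231),(66,471),(447,205),(466,441)),.045)
print('warmer top corners',w.round(4)); 
d=lambda a,b:(np.linalg.norm(w[a]-w[b]))
print(d(0,1),d(2,3),d(0,2),d(1,3))
for a,b in((1,0),(3,2)): v=w[b]-w[a]; print('yaw',np.arctan2(v[1],v[0]))
for a,b in((2,0),(3,1)): v=w[b]-w[a]; print('yaw',np.arctan2(-v[0],v[1]))
print('centre',w.mean(0))
k=onz(c,cr((109,386),(180,358),(144,372)),.043); v=k[1]-k[0]; print('bar',k.round(4),np.linalg.norm(v),np.arctan2(v[1],v[0]))
print('well mouth',onz(c,cr((76,370),(206,370),(141,305),(141,434)),.045).round(4))
g=onz(c,cr((304,195),(366,195),(366,238),(304,239)),.114); print('grip top',g.round(4))
t=onz(c,cr((252,206),(423,203),(427,440),(257,443)),.062); print('tray',t.round(4))
print('rolls',onz(c,cr((326,301),(298,385),(381,385)),.063).round(4))
print('shaker',onz(c,cr((450,515)),.085).round(4),'jar',onz(c,cr((430,37)),.086).round(4))
im=cv2.imread('pics/top0.png'); hsv=cv2.cvtColor(im,cv2.COLOR_BGR2HSV)
m=((hsv[...,2]>110)&(hsv[...,1]<60)).astype(np.uint8); m[:,:330]=0;m[:,430:]=0;m[:190]=0;m[290:]=0
cs=max(cv2.findContours(m,0,2)[0],key=cv2.contourArea); 
P=onz(c,cs[:,0],.1085); print(cv2.boundingRect(cs),P.min(0),P.max(0),cv2.minEnclosingCircle(P[:,:2].astype(np.float32)))
```

```text
warmer top corners [[ 0.5579  0.0355  0.045 ]
 [ 0.4085  0.027   0.045 ]
 [ 0.5707 -0.2086  0.045 ]
 [ 0.4238 -0.2172  0.045 ]]
0.14966922409082628 0.14709192652993863 0.24444599472504272 0.24462664774769943
yaw 0.05729203163188092
yaw 0.05851622268091465
yaw 0.052247887300170166
yaw 0.06278774892145139
centre [ 0.49023652 -0.09081157  0.045     ]
bar [[ 0.4605  0.0016  0.043 ]
 [ 0.4773 -0.0422  0.043 ]
 [ 0.4689 -0.02    0.043 ]] 0.04692876893944086 -1.2048071722029507
well mouth [[ 0.4704  0.0218  0.045 ]
 [ 0.4694 -0.0586  0.045 ]
 [ 0.5103 -0.018   0.045 ]
 [ 0.4306 -0.0189  0.045 ]]
grip top [[ 0.5627 -0.1234  0.114 ]
 [ 0.5622 -0.1592  0.114 ]
 [ 0.5369 -0.1589  0.114 ]
 [ 0.5368 -0.1232  0.114 ]]
tray [[ 0.5682 -0.0884  0.062 ]
 [ 0.5684 -0.1932  0.062 ]
 [ 0.4238 -0.1931  0.062 ]
 [ 0.4233 -0.0915  0.062 ]]
rolls [[ 0.5084 -0.1334  0.063 ]
 [ 0.4577 -0.1163  0.063 ]
 [ 0.457  -0.1661  0.063 ]]
shaker [[ 0.3789 -0.2051  0.085 ]] jar [[ 0.6664 -0.1988  0.086 ]]
(335, 195, 75, 91) [ 0.3486528  -0.44124875  0.1085    ] [ 0.54198709 -0.28067678  0.1085    ] ((0.4453199505805969, -0.3626289367675781), 0.09685244411230087)
```

{"fn": "arm_command", "kwargs": {
  "motion": [0.62, 0.06, -0.13, 0, -10, 0.62, 0.12, -0.26, -0.02, -20, 0.62, 0.17, -0.38, -0.05, -30, 0.62, 0.226, -0.51, -0.09, -42.6, 0.62, 0.226, -0.51, -0.09, -42.6, 0.62, 0.226, -0.51, -0.09, -42.6, 0.62, 0.226, -0.51, -0.09, -42.6, 0.62, 0.226, -0.51, -0.09, -42.6, 0.62, 0.226, -0.51, -0.09, -42.6, 0.62, 0.226, -0.51, -0.09, -42.6, 0.62, 0.226, -0.51, -0.09, -42.6]
}}

```text
clock: 1.52
eef_pos: [0.4702, -0.0172, 0.1504]
eef_rot: [[-0.001, -0.358, 0.934], [0.0, 0.934, 0.358], [-1.0, 0.0, -0.001]]
wrist_force: [0.0, -0.1, 0.3]
finger_gap: 0.0352
```

Run:
```python
from h import *
c=cam('wrist'); im=vision.snapshot('wrist')[:,:,::-1].copy()
s=status.read_state(); print(s['eef_pos'],s['eef_rot'],s['finger_gap'],s['joints'],s['wrist_force'])
np.savez('w1.npz',*[np.array(x) for x in c])
cv2.imwrite('pics/w1.png',im); 
t=vision.snapshot('top')[:,:,::-1]; cv2.imwrite('pics/t1.png',t)
print(proj(c,[[.47,-.018,.043],[.4605,.0016,.043],[.4773,-.0422,.043]]))
```

```text
[ 0.47015246 -0.01665313  0.15064101] [[-4.38799529e-04 -3.58666567e-01  9.33465640e-01]
 [ 2.14847954e-04  9.33465675e-01  3.58666681e-01]
 [-9.99999881e-01  3.57935953e-04 -3.32545521e-04]] 0.0354963915928335 [-1.34493763e-01  3.33328898e-01  1.93686061e+00  2.01258499e-04
  8.71866797e-01 -5.01462398e-01] [-0.45725517  0.16496014 -0.02943641]
[[281.81813886 218.57566013]
 [279.04589804 188.03747003]
 [279.27269984 252.32385822]]
```

View pics/w1.png

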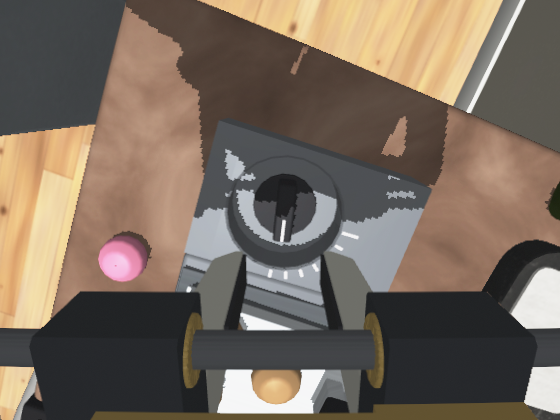

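View pics/t1.png

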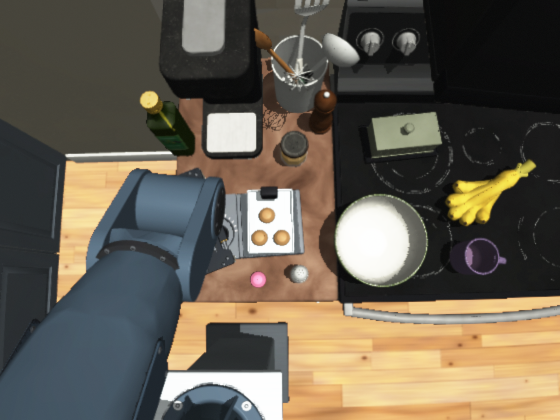

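Run:
```python
import numpy as np,cv2
from h import *
z=np.load('w1.npz'); c=[z[k] for k in z.files]
im=cv2.imread('pics/w1.png')
for t in np.linspace(0,2*np.pi,40):
    p=proj(c,[[.47+.04*np.cos(t),-.018+.04*np.sin(t),.045]])[0]; cv2.circle(im,(int(round(p[0])),int(round(p[1]))),0,(0,0,255),-1)
cv2.imwrite('pics/w1c.png',cv2.resize(im[140:290,200:370],None,fx=3.9,fy=3.9,interpolation=cv2.INTER_CUBIC))
```

```text
(no output)
```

View pics/w1c.png

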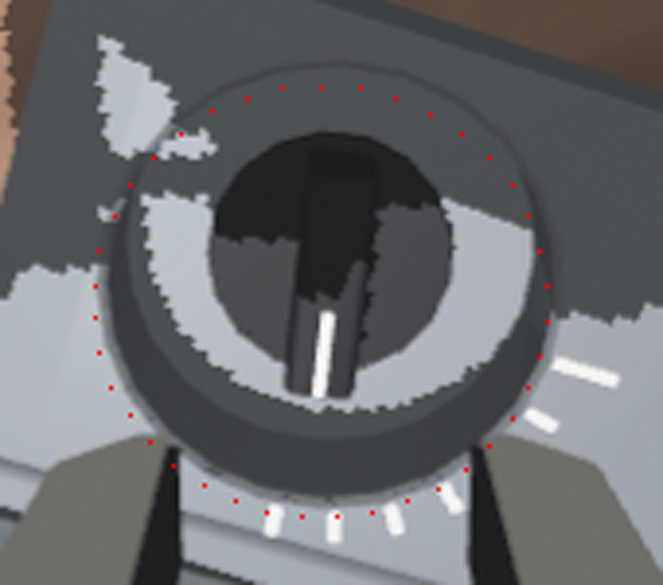

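{"fn": "arm_command", "kwargs": {
  "motion": [0.62, 0, 0, -0.05, 0, 0.62, 0, 0, -0.08, 0, 0.62, 0, 0, -0.103, 0, 0.62, 0, 0, -0.103, 0, 0.9, 0, 0, -0.103, 0, 0.9, 0, 0, -0.103, 0, 0.9, 0, 0, -0.103, 0, 0.9, 0, 0, -0.103, 0]
}}

```text
clock: 2.62
eef_pos: [0.4711, -0.0172, 0.0484]
eef_rot: [[0.002, -0.358, 0.934], [0.0, 0.934, 0.358], [-1.0, -0.0, 0.002]]
wrist_force: [-0.0, 4.0, 7.0]
finger_gap: 0.013
```

{"fn": "arm_command", "kwargs": {
  "motion": [0.9, 0, 0, 0.001, 8, 0.9, 0, 0, 0.001, 17, 0.9, 0, 0, 0.001, 26, 0.9, 0, 0, 0.001, 35, 0.9, 0, 0, 0.001, 44, 0.9, 0, 0, 0.001, 52, 0.9, 0, 0, 0.001, 60, 0.9, 0, 0, 0.001, 67, 0.9, 0, 0, 0.001, 71, 0.9, 0, 0, 0.001, 73, 0.9, 0, 0, 0.001, 73, 0.9, 0, 0, 0.001, 73]
}}

```text
clock: 4.12
eef_pos: [0.472, -0.0155, 0.0487]
eef_rot: [[0.004, -0.998, -0.068], [0.003, -0.068, 0.998], [-1.0, -0.004, 0.002]]
wrist_force: [11.0, 23.6, -11.6]
finger_gap: 0.0128
```

Run:
```python
from h import *
s=status.read_state(); print(s['eef_pos'],np.arctan2(s['eef_rot'][1][2],s['eef_rot'][0][2])-np.pi/2,s['finger_gap'],s['torque'],s['wrist_force'])
```

```text
[ 0.4719514  -0.01546939  0.04868117] 0.06831924803986889 0.012760437097650618 [ 4.24047323 -1.94410732 -0.06230432] [ 10.9793043   23.60395597 -11.64440964]
```

{"fn": "arm_command", "kwargs": {
  "motion": [0.9, 0.001, 0.002, 0, 1, 0.9, 0.001, 0.002, 0, 2, 0.9, 0.001, 0.002, 0, 3, 0.9, 0.001, 0.002, 0, 3, 0.9, 0.001, 0.002, 0, 3]
}}

```text
clock: 4.75
eef_pos: [0.4721, -0.0151, 0.0487]
eef_rot: [[0.002, -0.993, -0.121], [0.001, -0.121, 0.993], [-1.0, -0.002, 0.001]]
wrist_force: [4.8, 5.7, -8.1]
finger_gap: 0.0134
```

Run:
```python
from h import *
s=status.read_state(); print(s['eef_pos'],np.arctan2(s['eef_rot'][1][2],s['eef_rot'][0][2])-np.pi/2,s['finger_gap'],s['torque'],s['wrist_force'])
```

```text
[ 0.47211472 -0.01514641  0.04867007] 0.1207988819437027 0.013363949520037591 [ 0.99769619 -1.04196849 -0.51314262] [ 4.81621338  5.74515767 -8.10912097]
```

{"fn": "arm_command", "kwargs": {
  "motion": [0.62, 0, 0, 0, -1.5, 0.62, 0, 0, 0, -3, 0.62, 0, 0, 0, -3, 0.62, 0, 0, 0.03, -3, 0.62, 0, 0, 0.08, -3, 0.5, 0, 0, 0.13, -3, 0.4, 0, 0.04, 0.15, -6.5, 0.3, 0, 0.1, 0.15, -6.5, 0.3, 0, 0.12, 0.15, -6.5, 0.3, 0, 0.12, 0.15, -6.5]
}}

```text
clock: 6.0
eef_pos: [0.4713, 0.1055, 0.1986]
eef_rot: [[-0.0, -1.0, -0.011], [-0.0, -0.011, 1.0], [-1.0, 0.0, -0.0]]
wrist_force: [0.0, -0.9, -0.0]
finger_gap: 0.065
```

Run:
```python
from h import *
s=status.read_state(); print(s['eef_pos'],s['joints'],s['wrist_force'],s['finger_gap'])
c=cam('wrist'); np.savez('w2.npz',*[np.array(x) for x in c])
cv2.imwrite('pics/w2.png',vision.snapshot('wrist')[:,:,::-1])
t=vision.snapshot('top')[:,:,::-1]; cv2.imwrite('pics/t2.png',t)
cv2.imwrite('pics/t2c.png',cv2.resize(t[135:295,180:340],None,fx=3.75,fy=3.75,interpolation=cv2.INTER_CUBIC))
t=vision.snapshot('scene')[:,:,::-1]; cv2.imwrite('pics/s2.png',t)
```

```text
[0.47128359 0.10549134 0.19863386] [ 1.23842592e-01  2.82206133e-01  1.86442236e+00 -1.51570993e-04
  9.95095183e-01 -1.45803671e+00] [ 0.03820051 -0.91113058 -0.03637559] 0.06499154005022852
```

View pics/t2c.png

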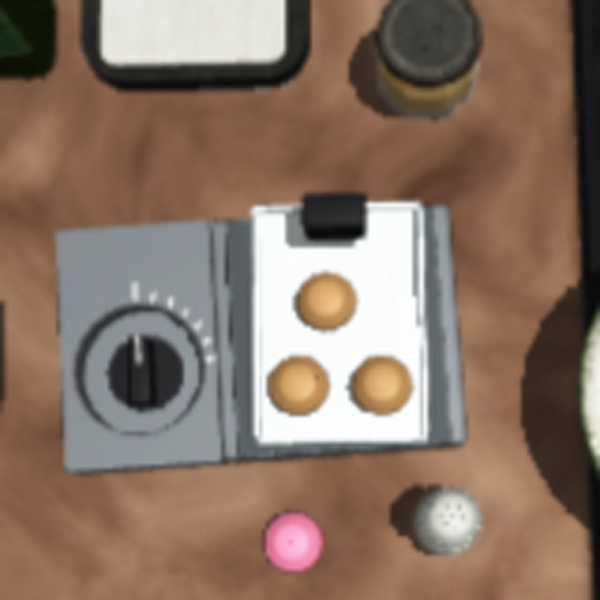

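View pics/s2.png

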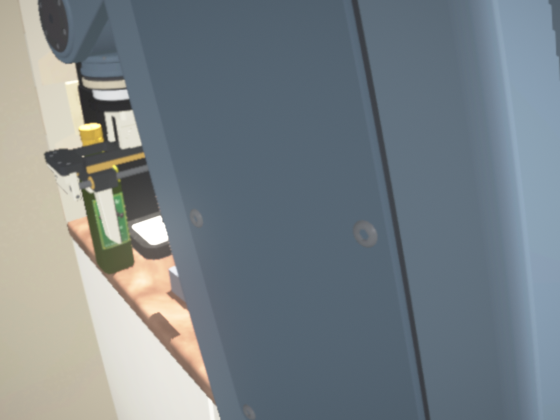

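View pics/w2.png

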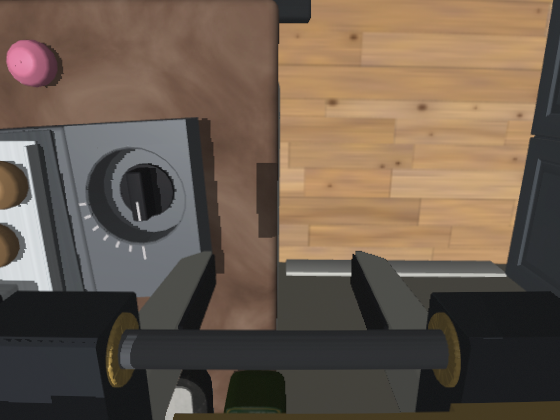

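{"fn": "arm_command", "kwargs": {
  "motion": [0.3, 0.02, -0.055, 0, 0, 0.3, 0.04, -0.11, 0, 0, 0.3, 0.06, -0.165, 0, 0, 0.3, 0.081, -0.22, 0, 0, 0.3, 0.081, -0.2465, 0, 0, 0.3, 0.081, -0.2465, 0, 0, 0.3, 0.081, -0.2465, 0, 0]
}}

```text
clock: 7.02
eef_pos: [0.5521, -0.1417, 0.1985]
eef_rot: [[-0.0, -1.0, -0.008], [0.0, -0.008, 1.0], [-1.0, 0.0, 0.0]]
wrist_force: [0.1, -0.1, -0.5]
finger_gap: 0.0649
```

Run:
```python
from h import *
s=status.read_state(); print(s['eef_pos'],s['joints'],s['wrist_force'],s['finger_gap'])
c=cam('wrist'); np.savez('w3.npz',*[np.array(x) for x in c])
im=vision.snapshot('wrist')[:,:,::-1].copy()
for p in proj(c,[[.563,-.122,.114],[.541,-.122,.114],[.541,-.16,.114],[.563,-.16,.114]]): cv2.circle(im,tuple(int(round(v)) for v in p),2,(0,0,255),-1)
cv2.imwrite('pics/w3.png',im)
```

```text
[ 0.55212144 -0.14168674  0.19853492] [-3.32931049e-01  4.32952444e-01  1.64150991e+00  1.55437521e-04
  1.06763610e+00 -1.91190257e+00] [ 0.10009995 -0.11843473 -0.52217491] 0.06485347693659879
```

View pics/w3.png

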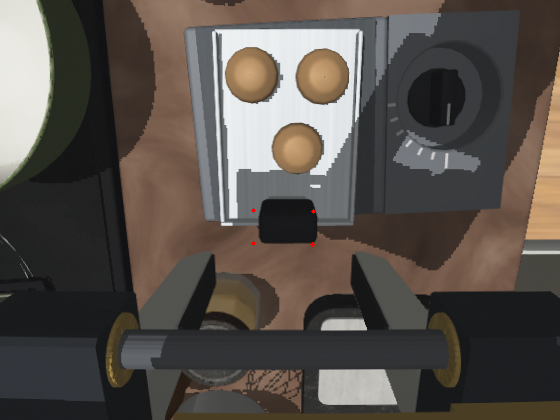

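Run:
```python
from h import *
c=cam('top'); im=cv2.imread('pics/t2.png')
print(onz(c,[[335,240],[427,240],[381,194.5],[381,286]],.1085))
for t in np.linspace(0,2*np.pi,60):
    p=proj(c,[[.445+.1*np.cos(t),-.381+.1*np.sin(t),.1085]])[0]; cv2.circle(im,tuple(int(round(v)) for v in p),0,(0,0,255),-1)
cv2.imwrite('pics/bowl.png',cv2.resize(im[180:300,320:440],None,fx=4,fy=4,interpolation=cv2.INTER_CUBIC))
```

```text
[[ 0.44513313 -0.28095865  0.1085    ]
 [ 0.44171282 -0.47987085  0.1085    ]
 [ 0.54275265 -0.38496951  0.1085    ]
 [ 0.34638973 -0.37509625  0.1085    ]]
```

View pics/bowl.png

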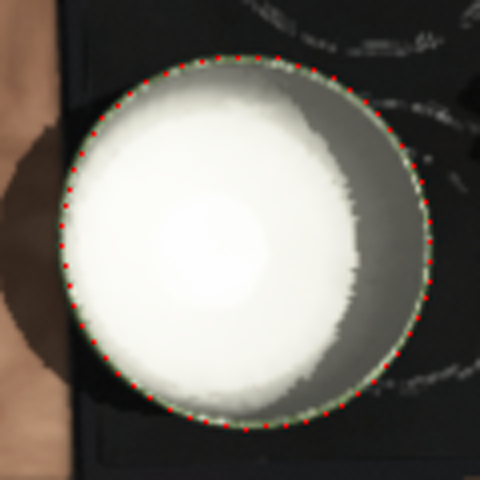

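{"fn": "arm_command", "kwargs": {
  "motion": [0.3, 0, 0.002, -0.04, 0, 0.3, 0, 0.002, -0.07, 0, 0.3, 0, 0.002, -0.09, 0, 0.3, 0, 0.002, -0.101, 0, 0.3, 0, 0.002, -0.101, 0, 0.7, 0, 0.002, -0.101, 0, 0.7, 0, 0.002, -0.101, 0, 0.7, 0, 0.002, -0.101, 0, 0.7, 0, 0.002, -0.101, 0]
}}

```text
clock: 8.2
eef_pos: [0.5527, -0.1399, 0.0981]
eef_rot: [[0.001, -1.0, -0.009], [-0.0, -0.009, 1.0], [-1.0, -0.001, -0.0]]
wrist_force: [-0.5, 0.3, 3.6]
finger_gap: 0.0377
```

{"fn": "arm_command", "kwargs": {
  "motion": [0.9, 0, 0, 0, 0, 0.9, 0, 0, 0, 0, 0.9, 0, 0, 0.003, 0, 0.9, 0, 0, 0.006, 0, 0.9, 0, 0, 0.01, 0, 0.9, 0, 0, 0.015, 0, 0.9, 0, 0, 0.02, 0, 0.9, 0, 0, 0.02, 0]
}}

```text
clock: 9.2
eef_pos: [0.5528, -0.1399, 0.1181]
eef_rot: [[0.001, -1.0, -0.009], [-0.0, -0.009, 1.0], [-1.0, -0.001, -0.0]]
wrist_force: [0.0, -0.2, -2.7]
finger_gap: 0.0377
```

Run:
```python
from h import *
s=status.read_state(); print(s['eef_pos'],s['wrist_force'],s['torque'],s['finger_gap'])
for n in ('wrist','scene','top'): cv2.imwrite(f'pics/{n}4.png',vision.snapshot(n)[:,:,::-1])
s=status.read_state(); print(s['eef_pos'],s['wrist_force'],s['torque'],s['finger_gap'])
```

```text
[ 0.55276791 -0.13994537  0.11812427] [ 0.01913666 -0.2439701  -2.69229363] [ 0.05275388 -0.11723318  0.03395578] 0.0376801777825436
[ 0.55243802 -0.1398079   0.11749663] [ 0.08642195  0.31421428 -2.88184471] [ 0.01904246 -0.10918218 -0.08147404] 0.037962916523475665
```

View pics/wrist4.png

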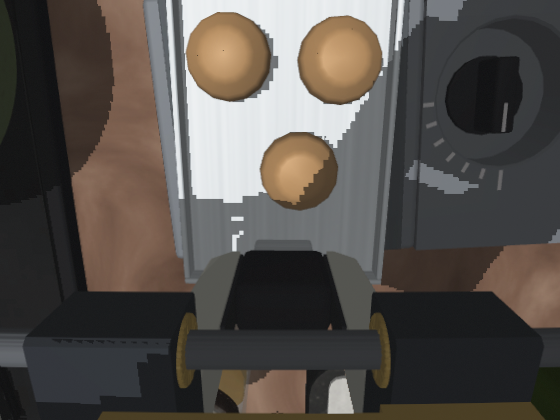

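View pics/top4.png

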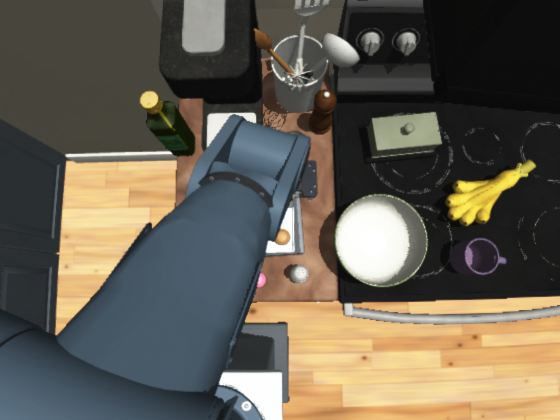

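View pics/scene4.png

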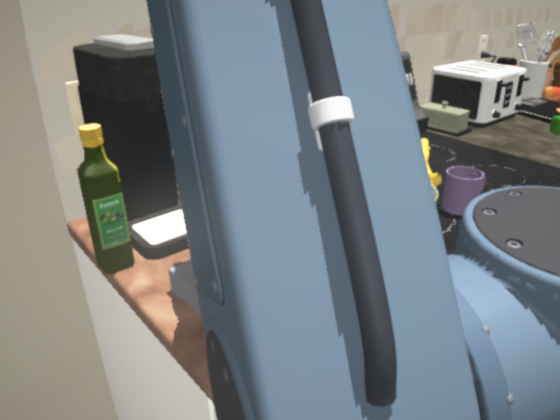

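```bash
cat >> h.py <<'E'
def traypts(tilt,off=(0,0,0)):
    """tray points in world for tray pitched front-down by tilt about grip; tool held"""
    s=status.read_state();R=np.array(s['eef_rot']);p=np.array(s['eef_pos'])
    ty=R[:,2]; tx=-R[:,1]; tz=-R[:,0]   # tray axes when level (jaw=+y, tool y = -x)
    piv=p+np.array(off)
    loc=np.array([[-.129,.052,-.043],[-.129,-.052,-.043],[-.129,.049,-.032],[-.129,-.049,-.032],[.015,.052,-.032],[.015,-.052,-.032]])
    ct,st=np.cos(tilt),np.sin(tilt)
    # front(-x) goes down: x'=ct*x - st*z ; z'= st*x + ct*z
    L=np.c_[ct*loc[:,0]-st*loc[:,2],loc[:,1],st*loc[:,0]+ct*loc[:,2]]
    return piv+np.outer(L[:,0],tx)+np.outer(L[:,1],ty)+np.outer(L[:,2],tz)
E
python3 - <<'E'
from h import *
c=cam('wrist'); im=cv2.imread('pics/wrist4.png')
for t,col in((0,(0,0,255)),(.1,(0,255,0)),(.2,(255,0,0))):
    q=proj(c,traypts(t,(0,0,-.004))); print(t,q.round(0).tolist())
E
```

```text
0 [[397.0, -17.0], [167.0, -17.0], [397.0, -25.0], [166.0, -24.0], [381.0, 284.0], [183.0, 284.0]]
0.1 [[388.0, 2.0], [175.0, 2.0], [388.0, -6.0], [175.0, -6.0], [381.0, 291.0], [182.0, 291.0]]
0.2 [[381.0, 21.0], [182.0, 21.0], [381.0, 12.0], [182.0, 12.0], [382.0, 298.0], [182.0, 298.0]]
```

{"fn": "arm_command", "kwargs": {
  "motion": [0.9, 0, 0, 0.004, 0, 0.9, 0, 0, 0.012, 0, 0.9, 0, 0, 0.022, 0, 0.9, 0, 0, 0.034, 0, 0.9, 0, 0, 0.046, 0, 0.9, 0, 0, 0.058, 0, 0.9, 0, 0, 0.07, 0, 0.9, 0, 0, 0.08, 0, 0.9, 0, 0, 0.088, 0, 0.9, 0, 0, 0.092, 0, 0.9, 0, 0, 0.092, 0, 0.9, 0, 0, 0.092, 0]
}}

```text
clock: 10.85
eef_pos: [0.5524, -0.1398, 0.2093]
eef_rot: [[-0.001, -1.0, -0.009], [0.0, -0.009, 1.0], [-1.0, 0.001, 0.0]]
wrist_force: [-0.6, 0.1, -2.8]
finger_gap: 0.0381
```

Run:
```python
from h import *
s=status.read_state(); print(s['eef_pos'],s['joints'],s['wrist_force'],s['torque'])
c=cam('wrist')
cv2.imwrite('pics/wrist5.png',vision.snapshot('wrist')[:,:,::-1])
```

```text
[ 0.55238404 -0.13981442  0.20925929] [-3.29586306e-01  4.20332698e-01  1.63181255e+00 -4.01369046e-05
  1.09005804e+00 -1.90909316e+00] [-0.62341853  0.07098585 -2.81178722] [ 0.07304422 -0.06976294 -0.01923229]
```

View pics/wrist5.png

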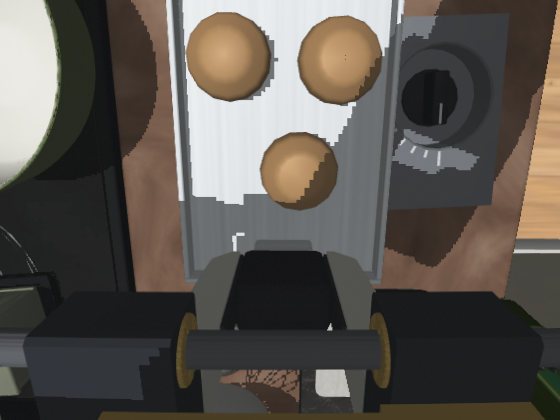

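{"fn": "arm_command", "kwargs": {
  "motion": [0.9, 0, -0.004, 0.002, 1, 0.9, 0, -0.012, 0.005, 3, 0.9, 0, -0.024, 0.008, 6, 0.9, -0.001, -0.037, 0.011, 10, 0.9, -0.001, -0.05, 0.011, 14, 0.9, -0.002, -0.063, 0.011, 18, 0.9, -0.002, -0.076, 0.011, 22, 0.9, -0.003, -0.089, 0.011, 26, 0.9, -0.003, -0.102, 0.011, 30, 0.9, -0.004, -0.112, 0.011, 33, 0.9, -0.004, -0.118, 0.011, 35, 0.9, -0.004, -0.12, 0.011, 36]
}}

```text
clock: 12.4
eef_pos: [0.5484, -0.2603, 0.2205]
eef_rot: [[-0.0, -0.804, -0.595], [0.0, -0.595, 0.804], [-1.0, 0.0, 0.0]]
wrist_force: [-0.2, 0.1, -2.5]
finger_gap: 0.0379
```

{"fn": "arm_command", "kwargs": {
  "motion": [0.9, 0, -0.004, 0, 1, 0.9, 0, -0.012, 0, 2, 0.9, 0, -0.021, 0, 3, 0.9, 0, -0.029, 0, 4, 0.9, 0, -0.034, 0, 4, 0.9, 0, -0.034, 0, 4, 0.9, 0, -0.034, 0, 4]
}}

```text
clock: 13.28
eef_pos: [0.5485, -0.2937, 0.2206]
eef_rot: [[-0.0, -0.76, -0.649], [0.0, -0.649, 0.76], [-1.0, -0.0, 0.0]]
wrist_force: [-0.2, 0.8, -2.1]
finger_gap: 0.0379
```

Run:
```python
from h import *
s=status.read_state(); print(s['eef_pos'],s['joints'],s['wrist_force'],s['torque'])
P=traypts(0,(0,0,-.004)); print(P[:2],P[:2,:2].mean(0)-[.445,-.381])
for n in ('wrist','scene','top'): cv2.imwrite(f'pics/{n}6.png',vision.snapshot(n)[:,:,::-1])
```

```text
[ 0.54853816 -0.29371191  0.22060487] [-5.66446019e-01  5.01237313e-01  1.47452236e+00  1.17270780e-04
  1.16593759e+00 -2.84403907e+00] [-0.15384861  0.79312616 -2.05369004] [ 0.17289858 -0.05820629 -0.04433264]
[[ 0.41666841 -0.33792906  0.17360238]
 [ 0.48420248 -0.41701856  0.17358869]] [0.00543545 0.00352619]
```

View pics/wrist6.png

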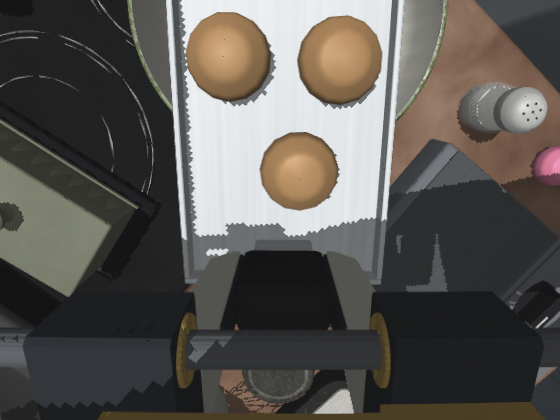

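View pics/top6.png

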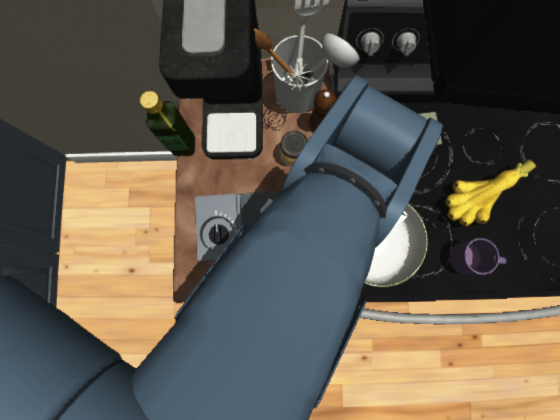

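View pics/scene6.png

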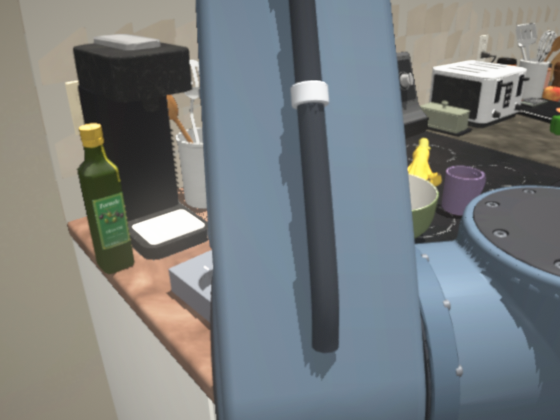

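{"fn": "arm_command", "kwargs": {
  "motion": [0.9, -0.003, -0.002, 0.004, -1, 0.9, -0.006, -0.005, 0.012, -3, 0.9, -0.009, -0.008, 0.018, -4, 0.9, -0.01, -0.009, 0.02, -4, 0.9, -0.01, -0.009, 0.02, -4, 0.61, -0.01, -0.009, 0.02, -4, 0.61, -0.01, -0.009, 0.02, -4, 0.6, -0.01, -0.009, 0.02, -4, 0.6, -0.01, -0.009, 0.02, -4]
}}

```text
clock: 14.55
eef_pos: [0.5386, -0.3028, 0.2406]
eef_rot: [[-0.0, -0.804, -0.595], [-0.0, -0.595, 0.804], [-1.0, 0.0, 0.0]]
wrist_force: [0.2, 0.4, -1.7]
finger_gap: 0.0377
```

Run:
```python
from h import *
s=status.read_state(); print(s['eef_pos'],s['joints'],s['wrist_force'],s['torque'],s['finger_gap'])
P=traypts(0,(0,0,-.004)); print(P[:2],P[:2,:2].mean(0)-[.445,-.381])
for n in ('wrist',): cv2.imwrite(f'pics/{n}7.png',vision.snapshot(n)[:,:,::-1])
```

```text
[ 0.53855817 -0.30282411  0.24058494] [-5.87544287e-01  4.74313171e-01  1.46598103e+00 -3.74853132e-05
  1.20134363e+00 -2.79547236e+00] [ 0.18809574  0.42926829 -1.70960084] [ 0.11207384 -0.09042125  0.01813719] 0.03765061516443109
[[ 0.4039309  -0.33776934  0.19359275]
 [ 0.46580084 -0.42136426  0.19358956]] [-0.01013413  0.0014332 ]
```

View pics/wrist7.png

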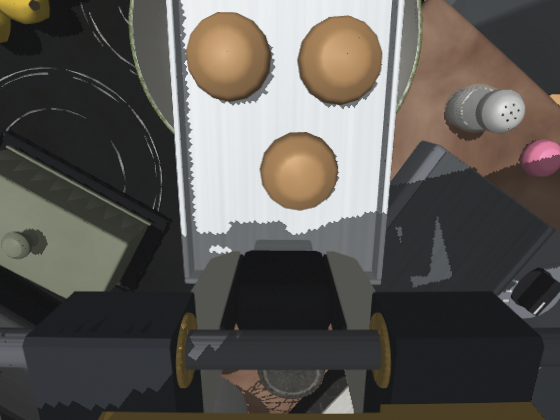

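{"fn": "arm_command", "kwargs": {
  "motion": [0.598, 0, 0, 0, 0, 0.596, 0, 0, 0, 0, 0.595, 0, 0, 0, 0]
}}

```text
clock: 14.98
eef_pos: [0.5385, -0.3029, 0.2407]
eef_rot: [[0.0, -0.804, -0.595], [-0.0, -0.595, 0.804], [-1.0, -0.0, -0.0]]
wrist_force: [0.4, 0.5, -2.1]
finger_gap: 0.0383
```

```bash
cat > look.py <<'E'
import sys
from h import *
s=status.read_state(); print(np.round(s['eef_pos'],4),np.round(s['wrist_force'],2),np.round(s['torque'],3),s['finger_gap'],s['clock'])
for n in sys.argv[2:]: cv2.imwrite(f'pics/{n}{sys.argv[1]}.png',vision.snapshot(n)[:,:,::-1])
E
python3 look.py 8 wrist
```

```text
[ 0.5385 -0.3029  0.2407] [ 0.35  0.51 -2.06] [ 0.168 -0.041 -0.031] 0.03830327013350159 14.975
```

View pics/wrist8.png

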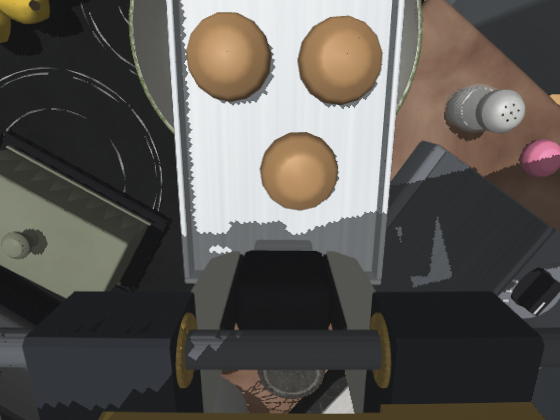

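{"fn": "arm_command", "kwargs": {
  "motion": [0.594, 0, 0, 0, 0, 0.593, 0, 0, 0, 0, 0.592, 0, 0, 0, 0, 0.592, 0, 0, 0, 0]
}}

```text
clock: 15.52
eef_pos: [0.5386, -0.3029, 0.2407]
eef_rot: [[0.0, -0.804, -0.595], [-0.0, -0.595, 0.804], [-1.0, -0.0, -0.0]]
wrist_force: [0.6, -0.2, -1.8]
finger_gap: 0.0379
```

```bash
python3 look.py 9 wrist
```

```text
[ 0.5386 -0.3029  0.2407] [ 0.59 -0.2  -1.82] [0.039 0.027 0.009] 0.03786791484539405 15.525
```

View pics/wrist9.png

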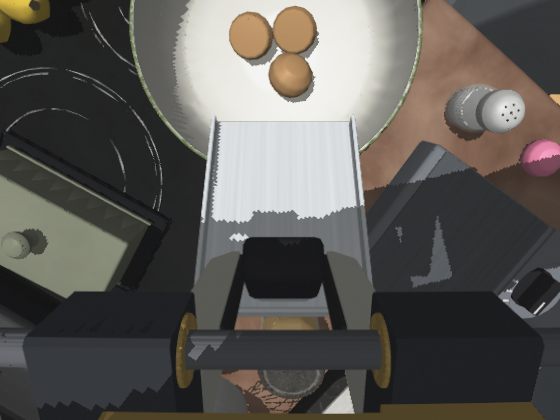

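{"fn": "arm_command", "kwargs": {
  "motion": [0.65, 0, 0, 0, 0, 0.9, 0, 0, 0, 0, 0.9, 0, 0, 0, 0, 0.9, 0, 0, 0.01, 0, 0.9, 0, 0, 0.03, 0, 0.9, 0, 0, 0.04, 0, 0.9, 0, 0, 0.04, 0]
}}

```text
clock: 16.45
eef_pos: [0.5387, -0.303, 0.2815]
eef_rot: [[0.001, -0.804, -0.595], [-0.001, -0.595, 0.804], [-1.0, -0.001, -0.001]]
wrist_force: [-0.1, 0.1, 0.3]
finger_gap: 0.0094
```

```bash
python3 look.py 10 wrist top
python3 - <<'E'
from h import *
c=cam('wrist')
for t in (.7,.8,.9,1.): print(t,proj(c,traypts(t,(0,0,-.004))).round(0).tolist(), traypts(t)[0,2])
E
```

```text
[ 0.5387 -0.303   0.2815] [-0.06  0.08  0.29] [ 0.062  0.008 -0.056] 0.009384887791258258 16.45
0.7 [[359.0, 110.0], [205.0, 110.0], [358.0, 100.0], [207.0, 100.0], [387.0, 331.0], [177.0, 331.0]] 0.16421165104874008
0.8 [[357.0, 128.0], [208.0, 128.0], [355.0, 117.0], [210.0, 117.0], [389.0, 337.0], [175.0, 337.0]] 0.15770448206395865
0.9 [[354.0, 145.0], [210.0, 145.0], [352.0, 134.0], [212.0, 134.0], [390.0, 343.0], [174.0, 343.0]] 0.1524211598001203
1.0 [[353.0, 162.0], [212.0, 162.0], [350.0, 150.0], [214.0, 150.0], [392.0, 349.0], [172.0, 349.0]] 0.14841447346685135
```

View pics/wrist10.png

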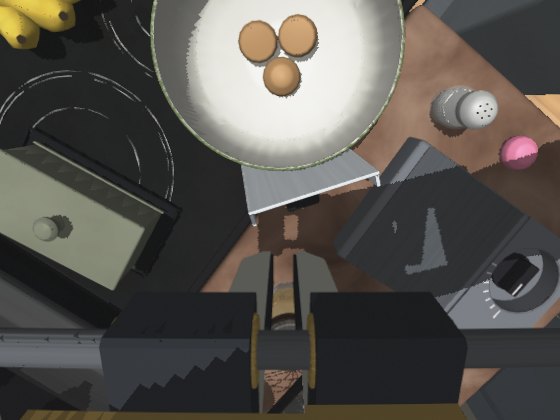

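{"fn": "arm_command", "kwargs": {
  "motion": [0.5, 0, 0.03, 0.05, 0, 0.3, -0.02, 0.08, 0.05, -8, 0.3, -0.05, 0.14, 0.05, -16, 0.3, -0.08, 0.2, 0.05, -24, 0.3, -0.11, 0.26, 0.05, -32, 0.3, -0.14, 0.32, 0.05, -36, 0.3, -0.17, 0.38, 0.05, -36, 0.3, -0.2, 0.44, 0.05, -36, 0.3, -0.2, 0.5, 0.05, -36, 0.3, -0.2, 0.54, 0.05, -36, 0.3, -0.2, 0.54, 0.05, -36]
}}

```text
clock: 17.92
eef_pos: [0.3374, 0.2401, 0.3299]
eef_rot: [[-0.001, -1.0, -0.014], [-0.0, -0.014, 1.0], [-1.0, 0.001, -0.0]]
wrist_force: [-0.5, 0.2, -0.0]
finger_gap: 0.0653
```

```bash
python3 look.py 11 wrist top scene;python3 - <<'E'
import cv2
im=cv2.imread('pics/top11.png')
cv2.imwrite('pics/crop11.png',cv2.resize(im[130:300,240:440],None,fx=3.9,fy=3.5,interpolation=cv2.INTER_CUBIC))
im=cv2.imread('pics/scene11.png')
cv2.imwrite('pics/crop11s.png',cv2.resize(im[150:320,200:460],None,fx=3,fy=3,interpolation=cv2.INTER_CUBIC))
E
```

```text
[0.3374 0.2401 0.3299] [-0.47  0.19 -0.02] [-0.023  0.05   0.032] 0.06534362130293002 17.925
```

View pics/crop11.png

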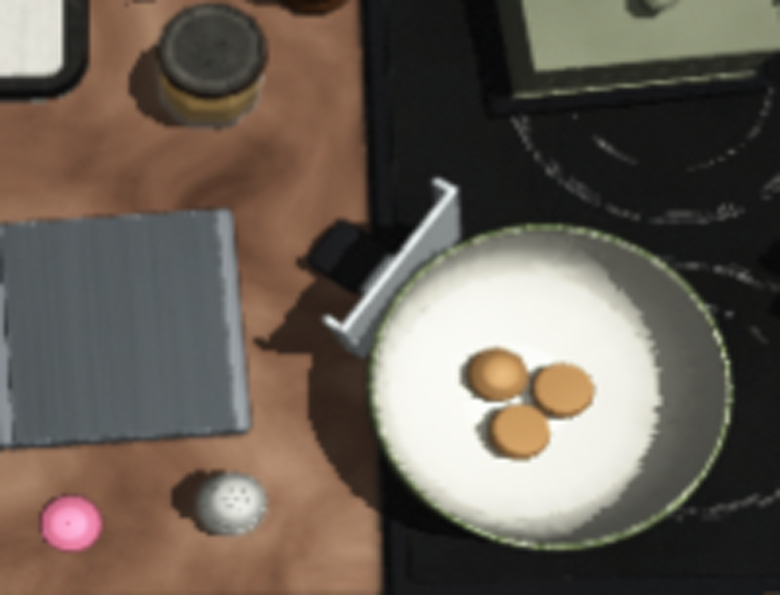

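View pics/crop11s.png

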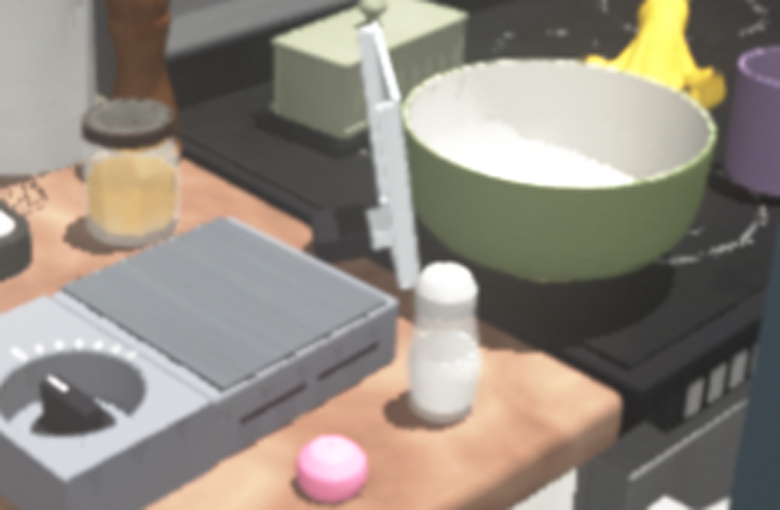

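Run:
```python
from h import *
c=cam('top'); im=cv2.imread('pics/top11.png')
cv2.imwrite('pics/crop12.png',cv2.resize(im[170:240,305:375],None,fx=8.5,fy=8.5,interpolation=cv2.INTER_CUBIC))
for n in('t2','top11'):
    i=cv2.imread(f'pics/{n}.png');hsv=cv2.cvtColor(i,cv2.COLOR_BGR2HSV)
    g=cv2.cvtColor(i,cv2.COLOR_BGR2GRAY)
for d in((.445,-.381),):
    q=np.array([proj(c,[[d[0]+.1*np.cos(t),d[1]+.1*np.sin(t),.1085]])[0] for t in np.linspace(0,2*np.pi,60)])
    b=im.copy()
    for p in q: cv2.circle(b,tuple(int(round(v)) for v in p),0,(0,0,255),-1)
    cv2.imwrite('pics/bowl2.png',cv2.resize(b[180:300,320:440],None,fx=4,fy=4,interpolation=cv2.INTER_CUBIC))
```

```text
(no output)
```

View pics/crop12.png

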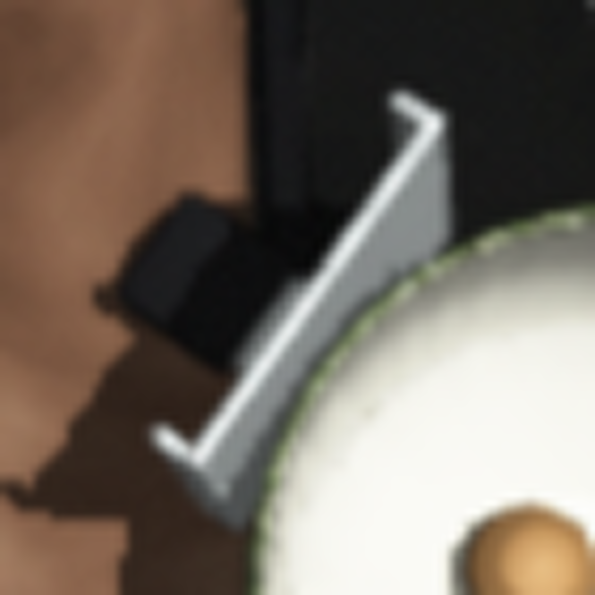

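View pics/bowl2.png

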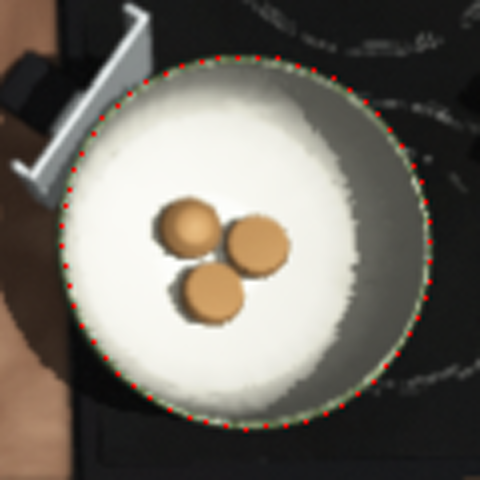

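Run:
```python
from h import *
c=cam('top')
def cr(*p): return np.array([[305+(a+.5)/8.5-.5,170+(b+.5)/8.5-.5] for a,b in p])
for z in (.13,.14,.148,.155):
    a=onz(c,cr((443,118),(197,465)),z); v=a[0]-a[1]; print(z,a.round(4)[:,:2].tolist(),np.linalg.norm(v),np.degrees(np.arctan2(v[1],v[0])))
print('wall tips',onz(c,cr((397,93),(155,430)),.145).round(4))
print('base',onz(c,cr((235,525)),.005))
print('block far-end top edge',onz(c,cr((190,195),(125,270)),.025).round(4))
print('block other',onz(c,cr((240,220),(170,312),(225,368)),.025).round(4))
print('block (120,290)z0',onz(c,cr((105,298),(120,290)),.003).round(4))
print('hob edge',onz(c,[[335,170],[336,290]],.0065))
```

```text
0.13 [[0.5631, -0.3287], [0.4764, -0.2641]] 0.10811272537763766 -36.70806897093138
0.14 [[0.5608, -0.3268], [0.4752, -0.263]] 0.10681104623410466 -36.70806897093138
0.148 [[0.5589, -0.3253], [0.4741, -0.2621]] 0.10576970291927823 -36.708068970931365
0.155 [[0.5573, -0.324], [0.4732, -0.2613]] 0.10485852751880508 -36.7080689709314
wall tips [[ 0.5661 -0.3148  0.145 ]
 [ 0.4832 -0.2525  0.145 ]]
base [[ 0.4752315  -0.28819015  0.005     ]]
block far-end top edge [[ 0.5663 -0.2762  0.025 ]
 [ 0.5451 -0.2574  0.025 ]]
block other [[ 0.559  -0.2901  0.025 ]
 [ 0.533  -0.2696  0.025 ]
 [ 0.517  -0.2844  0.025 ]]
block (120,290)z0 [[ 0.5412 -0.2534  0.003 ]
 [ 0.5435 -0.2578  0.003 ]]
hob edge [[ 0.62642819 -0.300109    0.0065    ]
 [ 0.33634342 -0.29265725  0.0065    ]]
```

{"fn": "arm_command", "kwargs": {
  "motion": [0.73, 0.02, -0.06, 0, -5, 0.73, 0.04, -0.12, 0, -12, 0.73, 0.06, -0.18, -0.02, -20, 0.73, 0.08, -0.24, -0.04, -28, 0.73, 0.1, -0.3, -0.06, -34, 0.73, 0.12, -0.36, -0.08, -37.5, 0.73, 0.14, -0.42, -0.1, -37.5, 0.73, 0.16, -0.48, -0.12, -37.5, 0.73, 0.179, -0.534, -0.125, -37.5, 0.73, 0.179, -0.534, -0.125, -37.5, 0.73, 0.179, -0.534, -0.125, -37.5]
}}

```text
clock: 19.45
eef_pos: [0.5164, -0.2983, 0.2052]
eef_rot: [[-0.001, -0.797, 0.604], [0.001, 0.604, 0.797], [-1.0, 0.001, -0.0]]
wrist_force: [0.6, 0.1, -0.1]
finger_gap: 0.0254
```

```bash
python3 look.py 13 wrist
python3 - <<'E'
from h import *
c=cam('wrist'); print(status.read_state()['eef_rot'].round(3)); im=cv2.imread('pics/wrist13.png')
for p in proj(c,[[.5589,-.3253,.148],[.4741,-.2621,.148],[.5165,-.2937,.148]]): print(p); cv2.circle(im,tuple(int(round(v)) for v in p),2,(0,0,255),-1)
cv2.imwrite('pics/w13.png',im)
E
```

```text
[ 0.5164 -0.2983  0.2052] [ 0.58  0.06 -0.1 ] [-0.017  0.015  0.003] 0.02542846002146492 19.45
[[-0.001 -0.798  0.603]
 [ 0.001  0.603  0.798]
 [-1.     0.001  0.   ]]
[286.89073288 321.79020952]
[286.08183592 145.73129639]
[286.5213246  239.93951999]
```

View pics/w13.png

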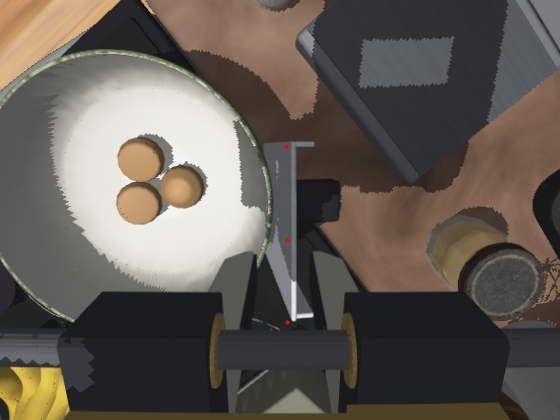

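{"fn": "arm_command", "kwargs": {
  "motion": [0.73, 0.004, 0.006, 0, 0, 0.73, 0.004, 0.006, -0.02, 0, 0.73, 0.004, 0.006, -0.04, 0, 0.73, 0.004, 0.006, -0.049, 0, 0.73, 0.004, 0.006, -0.049, 0, 1, 0.004, 0.006, -0.049, 0, 1, 0.004, 0.006, -0.049, 0, 1, 0.004, 0.006, -0.049, 0, 1, 0.004, 0.006, -0.049, 0]
}}

```text
clock: 20.62
eef_pos: [0.5214, -0.2908, 0.1566]
eef_rot: [[-0.0, -0.799, 0.602], [0.0, 0.602, 0.799], [-1.0, 0.0, 0.0]]
wrist_force: [0.0, -0.7, -0.8]
finger_gap: 0.0025
```

```bash
python3 look.py 14 wrist
```

```text
[ 0.5214 -0.2908  0.1566] [ 0.01 -0.74 -0.82] [-0.381  0.229 -0.057] 0.002517544046152335 20.625
```

View pics/wrist14.png

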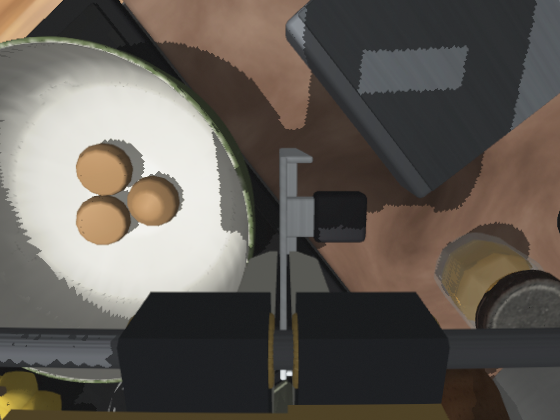

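{"fn": "arm_command", "kwargs": {
  "motion": [1, 0, 0, 0.01, 0, 1, 0, 0, 0.03, 0, 1, 0, 0, 0.055, 0, 1, 0, 0.01, 0.075, 0, 1, 0.003, 0.03, 0.085, -5, 1, 0.007, 0.055, 0.085, -12, 1, 0.011, 0.08, 0.085, -20, 1, 0.015, 0.105, 0.085, -28, 1, 0.019, 0.13, 0.085, -36, 1, 0.023, 0.148, 0.085, -44, 1, 0.025, 0.154, 0.085, -49.7, 1, 0.025, 0.154, 0.085, -49.7]
}}

```text
clock: 22.18
eef_pos: [0.5465, -0.136, 0.2421]
eef_rot: [[0.0, -0.059, 0.998], [0.0, 0.998, 0.059], [-1.0, 0.0, 0.0]]
wrist_force: [0.5, 0.2, -1.5]
finger_gap: 0.0028
```

```bash
python3 look.py 15 wrist scene
```

```text
[ 0.5465 -0.136   0.2421] [ 0.47  0.23 -1.48] [-0.059  0.118 -0.017] 0.002813554053828971 22.175
```

View pics/wrist15.png

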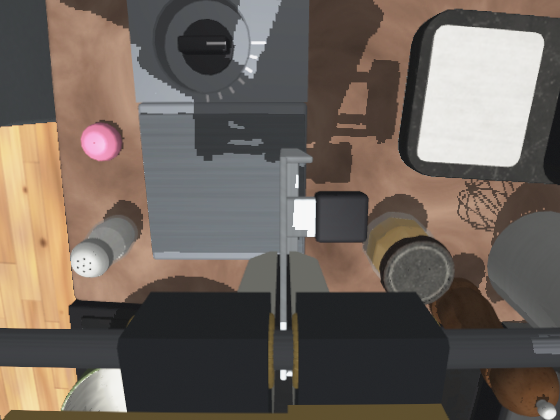

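View pics/scene15.png

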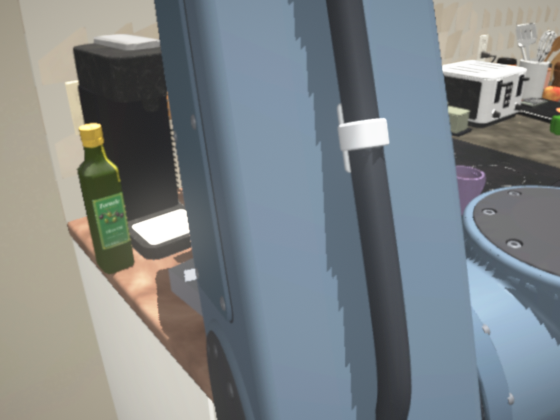

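{"fn": "arm_command", "kwargs": {
  "motion": [1, 0, 0, -0.012, 0, 1, 0, 0, -0.026, 0, 1, 0, 0, -0.035, 0, 1, 0, 0, -0.038, 0, 1, 0, 0, -0.041, 0, 1, 0, 0, -0.041, 0]
}}

```text
clock: 23.02
eef_pos: [0.5478, -0.138, 0.2028]
eef_rot: [[0.004, -0.058, 0.998], [-0.003, 0.998, 0.058], [-1.0, -0.003, 0.004]]
wrist_force: [-2.1, -3.0, 12.8]
finger_gap: 0.0026
```

{"fn": "arm_command", "kwargs": {
  "motion": [1, 0, 0, 0.01, 0, 1, -0.01, 0, 0.02, 0, 1, -0.03, 0, 0.02, 0, 1, -0.045, 0, 0.02, 0, 1, -0.05, 0, 0.015, 0, 1, -0.05, 0, 0.008, 0, 1, -0.05, 0, 0.003, 0, 1, -0.05, 0, 0.001, 0, 1, -0.05, 0, 0.001, 0]
}}

```text
clock: 24.15
eef_pos: [0.4978, -0.1376, 0.2026]
eef_rot: [[0.002, -0.058, 0.998], [-0.002, 0.998, 0.058], [-1.0, -0.002, 0.002]]
wrist_force: [-1.8, -2.4, 10.1]
finger_gap: 0.0027
```

```bash
python3 look.py 16 wrist
```

```text
[ 0.4978 -0.1376  0.2026] [-1.83 -2.38 10.05] [-0.422  0.444  0.009] 0.0027205934063712664 24.15
```

View pics/wrist16.png

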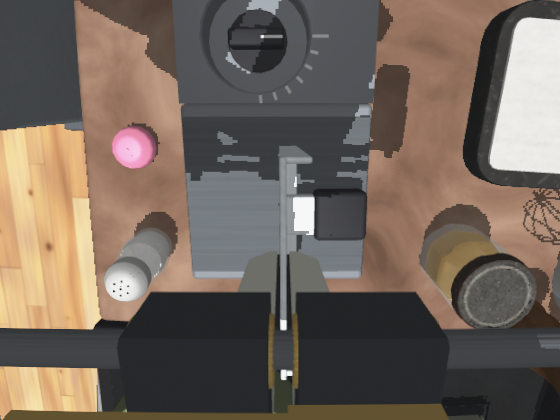

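{"fn": "arm_command", "kwargs": {
  "motion": [0.95, 0, 0, 0.001, 0, 0.9, 0, 0, 0.001, 0, 0.85, 0, 0, 0.001, 0, 0.8, 0, 0, 0.001, 0, 0.75, 0, 0, 0.001, 0, 0.7, 0, 0, 0.001, 0, 0.66, 0, 0, 0.001, 0, 0.66, 0, 0, 0.001, 0]
}}

```text
clock: 25.2
eef_pos: [0.4965, -0.1368, 0.2026]
eef_rot: [[0.0, -0.058, 0.998], [0.0, 0.998, 0.058], [-1.0, 0.0, 0.0]]
wrist_force: [-0.7, -0.3, -0.9]
finger_gap: 0.0315
```

```bash
python3 look.py 17 wrist
```

```text
[ 0.4965 -0.1368  0.2026] [-0.74 -0.33 -0.95] [-0.041  0.067 -0.006] 0.03149626756740914 25.2
```

View pics/wrist17.png

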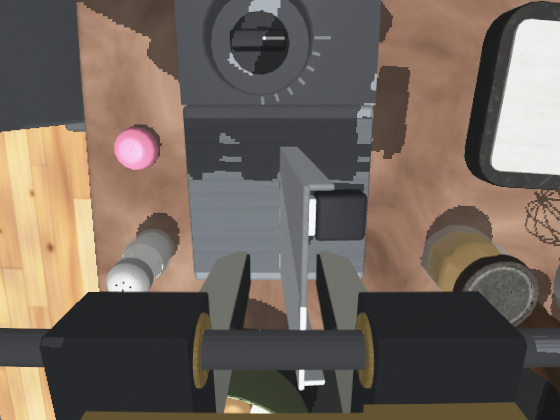

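{"fn": "arm_command", "kwargs": {
  "motion": [0.66, 0, 0, 0.02, 0, 0.66, 0, 0, 0.05, 0, 0.5, 0, 0, 0.08, -8, 0.4, 0.02, 0.001, 0.08, -18, 0.3, 0.04, 0.002, 0.08, -28, 0.3, 0.066, 0.004, 0.08, -38, 0.3, 0.066, 0.004, 0.08, -48, 0.3, 0.066, 0.004, 0.08, -58, 0.3, 0.066, 0.004, 0.08, -68, 0.3, 0.066, 0.004, 0.08, -78, 0.3, 0.066, 0.004, 0.08, -90, 0.3, 0.066, 0.004, 0.08, -90]
}}

```text
clock: 26.75
eef_pos: [0.5625, -0.1329, 0.2826]
eef_rot: [[-0.0, 0.998, 0.058], [0.0, 0.058, -0.998], [-1.0, -0.0, -0.0]]
wrist_force: [-0.5, 0.4, -0.4]
finger_gap: 0.065
```

```bash
python3 look.py 18 wrist top
python3 - <<'E'
from h import *
c=cam('wrist');s=status.read_state(); print(s['eef_rot'].round(3),s['joints'].round(3))
for P in ([.563,-.152,.07],[.563,-.114,.07],[.525,-.152,.07],[.525,-.114,.07],[.505,-.185,.192],[.505,-.085,.192],[.562,-.133,.07]): print(P,proj(c,[P]).round(0))
E
```

```text
[ 0.5625 -0.1329  0.2826] [-0.54  0.4  -0.39] [-0.018  0.171  0.011] 0.06502834251629429 26.75
[[-0.     0.998  0.061]
 [ 0.     0.061 -0.998]
 [-1.    -0.    -0.   ]] [-0.312  0.363  1.527  0.     1.252  1.197]
[0.563, -0.152, 0.07] [[303. 186.]]
[0.563, -0.114, 0.07] [[264. 183.]]
[0.525, -0.152, 0.07] [[300. 223.]]
[0.525, -0.114, 0.07] [[262. 221.]]
[0.505, -0.185, 0.192] [[353. 307.]]
[0.505, -0.085, 0.192] [[210. 300.]]
[0.562, -0.133, 0.07] [[284. 186.]]
```

View pics/wrist18.png

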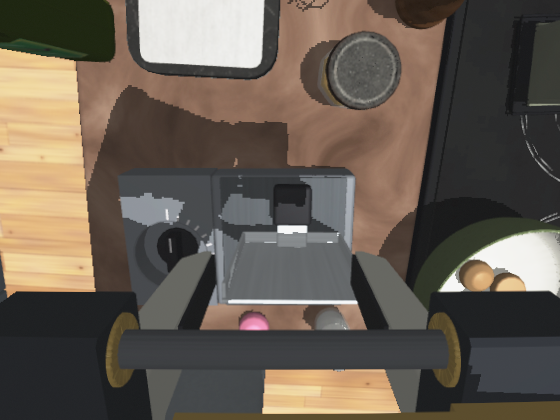

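View pics/top18.png

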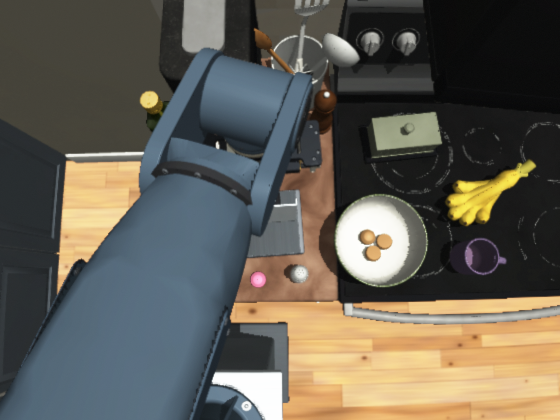

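{"fn": "arm_command", "kwargs": {
  "motion": [0.3, 0.001, -0.009, -0.03, 0, 0.3, 0.001, -0.009, -0.07, 0, 0.3, 0.001, -0.009, -0.1, 0, 0.3, 0.001, -0.009, -0.13, 0, 0.3, 0.001, -0.009, -0.16, 0, 0.3, 0.001, -0.009, -0.185, 0, 0.3, 0.001, -0.009, -0.2, 0, 0.3, 0.001, -0.009, -0.206, 0, 0.3, 0.001, -0.009, -0.206, 0]
}}

```text
clock: 27.98
eef_pos: [0.5638, -0.1419, 0.077]
eef_rot: [[0.0, 0.998, 0.058], [-0.0, 0.058, -0.998], [-1.0, 0.0, 0.0]]
wrist_force: [0.3, -0.0, 0.9]
finger_gap: 0.0653
```

```bash
python3 look.py 19 wrist
```

```text
[ 0.5638 -0.1419  0.077 ] [ 0.35 -0.03  0.95] [-0.012  0.16   0.043] 0.06533971301297956 27.975
```

View pics/wrist19.png

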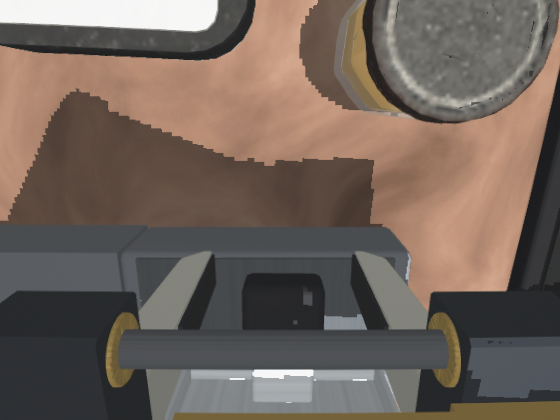

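{"fn": "arm_command", "kwargs": {
  "motion": [0.6, 0, 0, 0, 0, 0.9, 0, 0, 0, 0, 0.9, 0, 0, 0, 0, 0.9, 0, 0, 0, 0, 0.9, 0, 0, 0.006, 0, 0.9, -0.004, 0.002, 0.02, 0, 0.9, -0.01, 0.004, 0.036, 0, 0.9, -0.014, 0.006, 0.047, 0, 0.9, -0.014, 0.006, 0.047, 0]
}}

```text
clock: 29.15
eef_pos: [0.5497, -0.1359, 0.1249]
eef_rot: [[0.002, 0.998, 0.058], [-0.001, 0.058, -0.998], [-1.0, 0.002, 0.001]]
wrist_force: [0.1, -0.8, -1.7]
finger_gap: 0.0374
```

```bash
python3 look.py 20 wrist
```

```text
[ 0.5497 -0.1359  0.1249] [ 0.1  -0.8  -1.75] [-0.016  0.099 -0.032] 0.037398555127524775 29.15
```

View pics/wrist20.png

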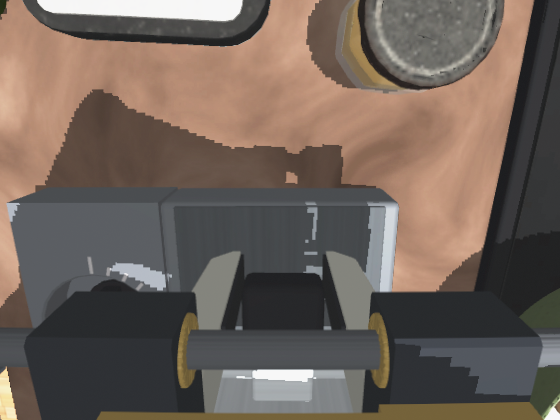

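Tray is held by its block, still front-up. Loosening step by step so it pivots down to level just over the plate.

{"fn": "arm_command", "kwargs": {
  "motion": [0.61, 0, 0, 0, 0, 0.6, 0, 0, 0, 0, 0.596, 0, 0, 0, 0, 0.594, 0, 0, 0, 0, 0.593, 0, 0, 0, 0, 0.592, 0, 0, 0, 0]
}}

```text
clock: 29.95
eef_pos: [0.5495, -0.1359, 0.1237]
eef_rot: [[0.0, 0.998, 0.058], [-0.0, 0.058, -0.998], [-1.0, 0.0, 0.0]]
wrist_force: [0.3, 0.6, 0.7]
finger_gap: 0.0379
```

```bash
python3 look.py 21 wrist
```

```text
[ 0.5495 -0.1359  0.1237] [0.33 0.56 0.72] [0.    0.306 0.016] 0.037889759265216795 29.95
```

View pics/wrist21.png

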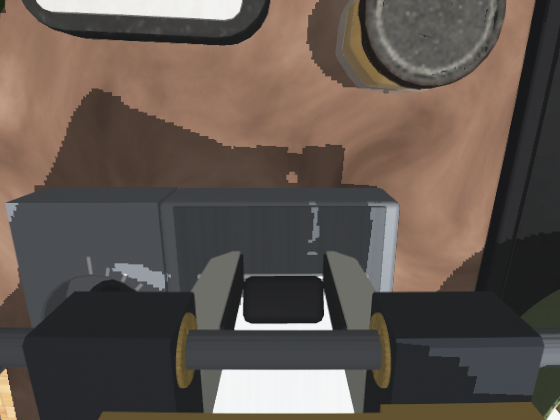

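{"fn": "arm_command", "kwargs": {
  "motion": [0.59, 0, 0, 0, 0, 0.585, 0, 0, 0, 0, 0.57, 0, 0, 0, 0, 0.5, 0, 0, 0, 0, 0.3, 0, 0, 0, 0, 0.3, 0, 0, 0, 0, 0.3, 0, 0, 0.03, 0, 0.3, 0, 0, 0.08, 0, 0.3, -0.03, 0.05, 0.1, 0, 0.3, -0.08, 0.11, 0.12, 0, 0.3, -0.12, 0.16, 0.12, 0, 0.3, -0.16, 0.22, 0.12, 0]
}}

```text
clock: 31.5
eef_pos: [0.4046, 0.0617, 0.2437]
eef_rot: [[0.001, 0.998, 0.057], [0.0, 0.057, -0.998], [-1.0, 0.001, -0.0]]
wrist_force: [0.4, 0.1, 1.0]
finger_gap: 0.0649
```

{"fn": "arm_command", "kwargs": {
  "motion": [0.3, -0.02, 0.06, 0, 0, 0.3, -0.04, 0.12, 0, 0, 0.3, -0.06, 0.18, 0, 0, 0.3, -0.06, 0.24, 0, 0, 0.3, -0.06, 0.24, 0, 0]
}}

```text
clock: 32.12
eef_pos: [0.3452, 0.3035, 0.2432]
eef_rot: [[0.0, 0.998, 0.062], [0.001, 0.062, -0.998], [-1.0, 0.0, -0.001]]
wrist_force: [-0.8, -0.8, 0.5]
finger_gap: 0.0648
```

```bash
python3 look.py 22 top scene
python3 - <<'E'
import cv2
im=cv2.imread('pics/top22.png')
cv2.imwrite('pics/crop22.png',cv2.resize(im[135:295,180:340],None,fx=3.75,fy=3.75,interpolation=cv2.INTER_CUBIC))
E
```

```text
[0.3452 0.3035 0.2432] [-0.8  -0.85  0.49] [-0.013  0.184  0.031] 0.06484195938809521 32.125
```

View pics/crop22.png

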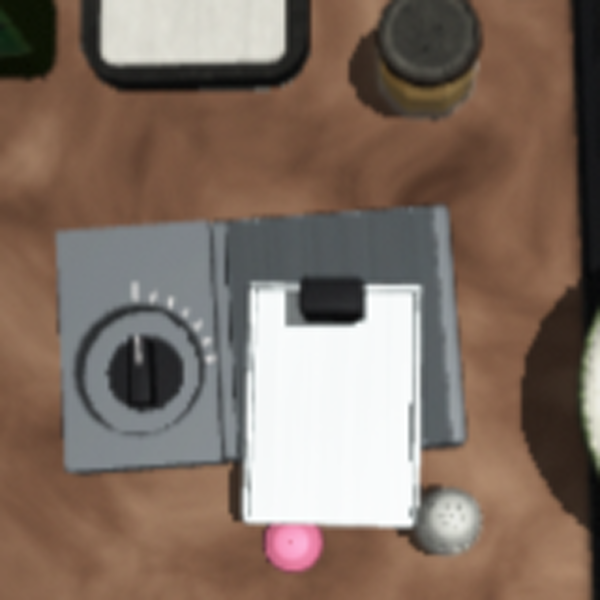

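View pics/scene22.png

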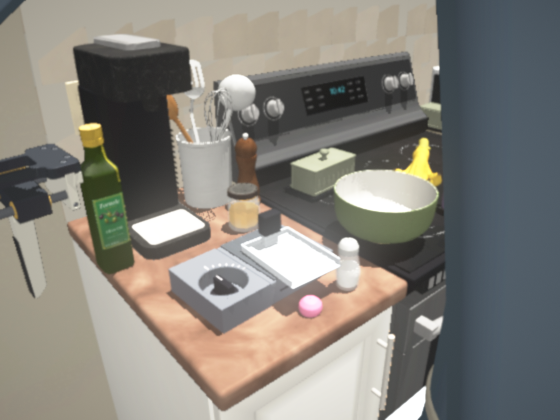

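View pics/top22.png

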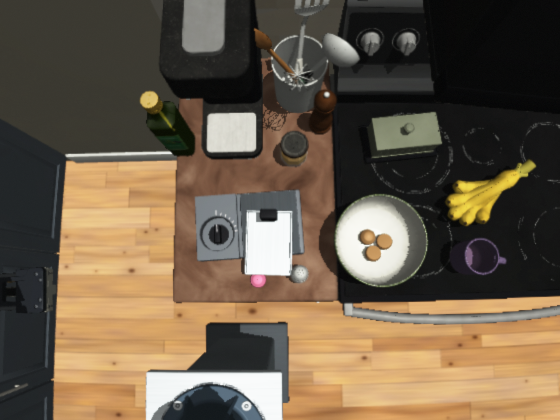

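Run:
```python
from h import *
c=cam('top')
def cr(*p): return np.array([[180+(a+.5)/3.75-.5,135+(b+.5)/3.75-.5] for a,b in p])
print(onz(c,cr((301,279),(363,279),(363,322),(301,322)),.114).round(4))
t=onz(c,cr((250,284),(421,287),(415,528),(242,523)),.062); print('tray',t.round(4),t.mean(0))
for a,b in((3,0),(2,1)): v=t[b]-t[a]; print(np.linalg.norm(v),np.arctan2(v[1],v[0]))
print(np.linalg.norm(t[0]-t[1]),np.linalg.norm(t[2]-t[3]))
print('shaker',onz(c,cr((450,515)),.085))
print(status.read_state()['eef_pos'])
```

```text
[[ 0.5135 -0.1214  0.114 ]
 [ 0.513  -0.1569  0.114 ]
 [ 0.4882 -0.1566  0.114 ]
 [ 0.4887 -0.1213  0.114 ]]
tray [[ 0.5197 -0.0873  0.062 ]
 [ 0.5164 -0.1911  0.062 ]
 [ 0.3718 -0.1851  0.062 ]
 [ 0.376  -0.0825  0.062 ]] [ 0.44596337 -0.13647296  0.062     ]
0.14379990246673952 -0.03338210499695995
0.14466080746144544 -0.04165916962142856
0.1038692319304036 0.10267446941926596
shaker [[ 0.3789342  -0.20505919  0.085     ]]
[0.34559734 0.30049658 0.24304332]
```

{"fn": "arm_command", "kwargs": {
  "motion": [0.3, 0.02, -0.06, 0, 0, 0.3, 0.04, -0.12, 0, -2, 0.3, 0.06, -0.18, 0, -4, 0.3, 0.08, -0.24, 0, -5.5, 0.3, 0.1, -0.3, 0, -5.5, 0.3, 0.13, -0.36, 0, -5.5, 0.3, 0.15, -0.41, 0, -5.5, 0.3, 0.1565, -0.4395, 0, -5.5, 0.3, 0.1565, -0.4395, -0.03, -5.5, 0.3, 0.1565, -0.4395, -0.06, -5.5, 0.3, 0.1565, -0.4395, -0.06, -5.5]
}}

```text
clock: 33.6
eef_pos: [0.5006, -0.1398, 0.182]
eef_rot: [[-0.004, 0.999, -0.04], [0.001, -0.04, -0.999], [-1.0, -0.004, -0.001]]
wrist_force: [0.3, -0.4, 0.2]
finger_gap: 0.0651
```

```bash
python3 look.py 23 wrist
python3 - <<'E'
from h import *
c=cam('wrist')
print(proj(c,[[.513,-.12,.114],[.513,-.158,.114],[.491,-.12,.114]]).round(0))
E
```

```text
[ 0.5006 -0.1398  0.182 ] [ 0.34 -0.36  0.18] [ 0.014  0.166 -0.008] 0.06510520636579431 33.6
[[249. 219.]
 [314. 216.]
 [252. 253.]]
```

View pics/wrist23.png

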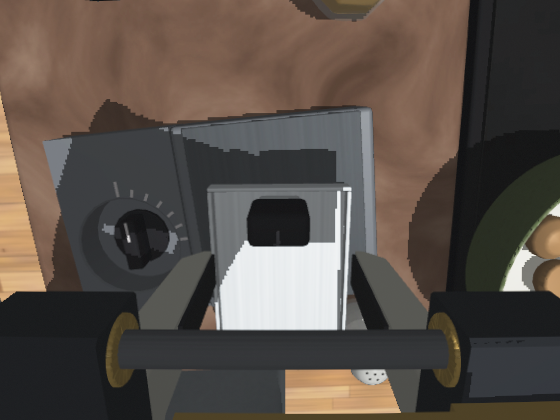

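{"fn": "arm_command", "kwargs": {
  "motion": [0.3, 0.001, 0.002, -0.03, 0, 0.3, 0.001, 0.002, -0.06, 0, 0.3, 0.001, 0.002, -0.078, 0, 0.3, 0.001, 0.002, -0.085, 0, 0.6, 0.001, 0.002, -0.085, 0, 0.9, 0.001, 0.002, -0.085, 0, 0.9, 0.001, 0.002, -0.085, 0, 0.9, 0.001, 0.002, -0.085, 0, 0.9, 0.001, 0.002, -0.08, 0, 0.9, 0.001, 0.002, -0.07, 0, 0.9, 0.001, 0.002, -0.06, 0, 0.9, 0.001, 0.002, -0.06, 0]
}}

```text
clock: 35.15
eef_pos: [0.5039, -0.1371, 0.1243]
eef_rot: [[0.002, 0.999, -0.038], [-0.001, -0.038, -0.999], [-1.0, 0.002, 0.001]]
wrist_force: [-0.6, 0.0, -0.7]
finger_gap: 0.0376
```

```bash
python3 look.py 24 wrist
```

```text
[ 0.5039 -0.1371  0.1243] [-0.65  0.02 -0.67] [-0.03   0.086  0.024] 0.0376453503833891 35.15
```

View pics/wrist24.png

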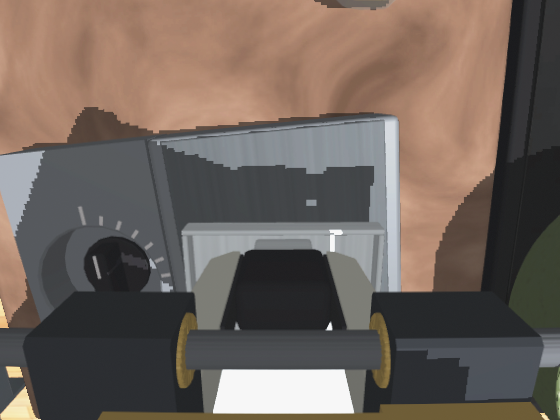

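{"fn": "arm_command", "kwargs": {
  "motion": [0.9, 0.01, 0, 0, 1, 0.9, 0.022, 0.001, 0, 3, 0.9, 0.034, 0.002, 0, 5, 0.9, 0.044, 0.002, 0, 5.5, 0.9, 0.046, 0.002, -0.004, 5.5, 0.9, 0.046, 0.002, -0.012, 5.5, 0.9, 0.046, 0.002, -0.019, 5.5, 0.9, 0.046, 0.002, -0.023, 5.5, 0.9, 0.046, 0.002, -0.0255, 5.5, 0.9, 0.046, 0.002, -0.0255, 5.5]
}}

```text
clock: 36.45
eef_pos: [0.5494, -0.135, 0.099]
eef_rot: [[0.0, 0.998, 0.058], [-0.0, 0.058, -0.998], [-1.0, 0.0, 0.0]]
wrist_force: [-6.1, 1.6, 11.9]
finger_gap: 0.038
```

```bash
python3 look.py 25 wrist
```

```text
[ 0.5494 -0.135   0.099 ] [-6.08  1.59 11.93] [ 0.366  1.215 -0.012] 0.03802670364442384 36.45
```

View pics/wrist25.png

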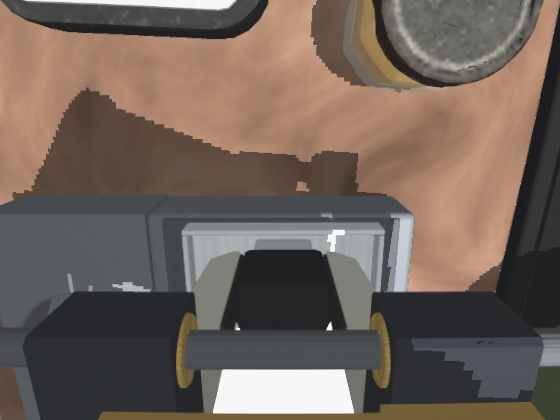

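{"fn": "arm_command", "kwargs": {
  "motion": [0.9, 0, 0, 0.001, 0, 0.6, 0, 0, 0.001, 0, 0.58, 0, 0, 0.001, 0, 0.5, 0, 0, 0.001, 0, 0.3, 0, 0, 0.001, 0, 0.3, 0, 0, 0.001, 0, 0.3, 0, 0, 0.03, 0, 0.3, 0, 0, 0.08, 0, 0.3, -0.02, 0.03, 0.12, 0, 0.3, -0.05, 0.09, 0.14, 0, 0.3, -0.08, 0.15, 0.14, 0, 0.3, -0.11, 0.21, 0.14, 0]
}}

```text
clock: 38.0
eef_pos: [0.4458, 0.0618, 0.2382]
eef_rot: [[0.001, 0.998, 0.057], [0.0, 0.057, -0.998], [-1.0, 0.001, -0.0]]
wrist_force: [1.3, 0.2, 0.2]
finger_gap: 0.0651
```

{"fn": "arm_command", "kwargs": {
  "motion": [0.3, -0.03, 0.06, 0, 0, 0.3, -0.06, 0.12, 0, 0, 0.3, -0.08, 0.18, 0, 0, 0.3, -0.1, 0.24, 0, 0, 0.3, -0.1, 0.24, 0, 0, 0.3, -0.1, 0.24, 0, 0]
}}

```text
clock: 38.75
eef_pos: [0.3466, 0.3004, 0.2376]
eef_rot: [[-0.0, 0.998, 0.059], [-0.0, 0.059, -0.998], [-1.0, -0.0, 0.0]]
wrist_force: [-0.7, -0.8, -0.3]
finger_gap: 0.0648
```

```bash
python3 look.py 26 top scene
python3 - <<'E'
from h import *
im=cv2.imread('pics/top26.png')
cv2.imwrite('pics/crop26.png',cv2.resize(im[150:290,190:440],None,fx=3.2,fy=3.2,interpolation=cv2.INTER_CUBIC))
cv2.imwrite('pics/crop26s.png',cv2.resize(cv2.imread('pics/scene26.png')[160:330,160:460],None,fx=2.6,fy=2.6,interpolation=cv2.INTER_CUBIC))
E
```

```text
[0.3466 0.3004 0.2376] [-0.66 -0.78 -0.31] [-0.014  0.159 -0.012] 0.06478888660647411 38.75
```

View pics/crop26.png

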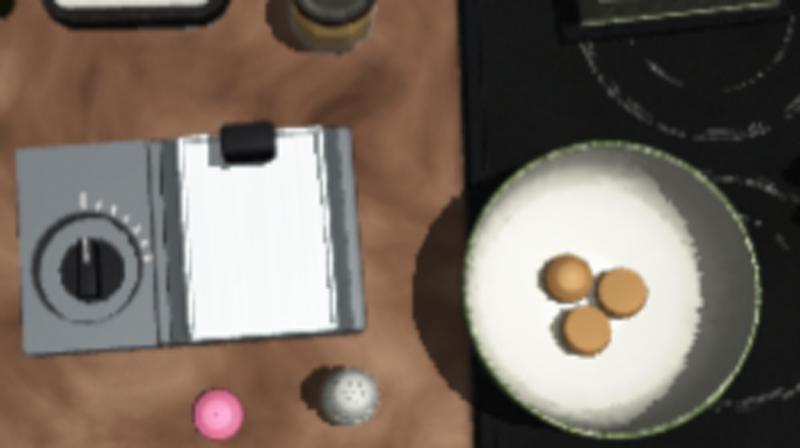

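View pics/crop26s.png

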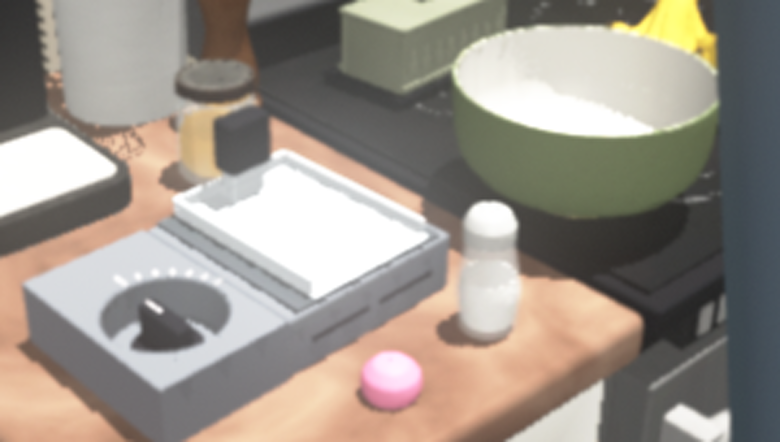

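Run:
```python
from h import *
c=cam('top')
def cr(*p): return np.array([[190+(a+.5)/3.2-.5,150+(b+.5)/3.2-.5] for a,b in p])
t=onz(c,cr((180,137),(322,127),(337,329),(193,341)),.061); m=t.mean(0)
for a,b in((3,0),(2,1)): v=t[b]-t[a]; print(np.linalg.norm(v),np.arctan2(v[1],v[0]))
d=m[:2]-[.493,-.139]; print('tray',m,'rel plate',d)
r=onz(c,cr((567,278),(621,292),(586,330)),.03); print(r, np.linalg.norm(r[:,:2]-[.445,-.381],axis=1))
from plant import workorder
print(workorder.close_job())
```

```text
0.1462807777338415 0.06297650658250051
0.14492444488284723 0.05577155385534801
tray [ 0.49179993 -0.14157277  0.061     ] rel plate [-0.00120007 -0.00257277]
[[ 0.45897818 -0.36591623  0.03      ]
 [ 0.44806263 -0.4051671   0.03      ]
 [ 0.4208593  -0.37812127  0.03      ]] [0.02056477 0.02436039 0.02431174]
the job is handed in; nothing more can be done
None
```

The job is handed in at about 39 s, and every end condition looked met in my last pictures. The close-out call reported no verdict. The tray was dropped once on the way.

**What I did**
1. I turned the knob anticlockwise about 72° until it reached the hard stop.
2. I lifted the tray level by its black grip, with all three rolls on it.
3. The moves cannot tilt the tool, so over the bowl I loosened the grip until the tray swung down in the fingers. The rolls slid off into the bowl without the gripper touching them.

**What went wrong**
- **Dropped tray:** as I tightened the grip again, the tray slipped out and landed on its back end beside the bowl.
- **Recovery:** I picked it up by its front edge, stood it on the plate and gripped the block. Loosening again let it swing down, but it slid about 50 mm too far forward. I gripped it once more and set it back.

**Last checks** (top and scene pictures)

| Item | What the pictures showed |
|---|---|
| Knob | bar in line with the warmer's x axis, at off |
| Tray | looks flat; 1 mm and 3 mm from the plate's centre in x and y, within 0.01 rad of square |
| Rolls | all three in the bowl, 21 to 24 mm from its axis |
| Bowl | rim outline matched the starting position after the drop, and it looks unchanged in the last picture |
| Shaker | measured in the same place shortly before the final placing |
| Jar | by eye, where it started |
| Gripper | open and clear of everything |

The tray's flatness and height on the plate were judged from the pictures, not measured directly.

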